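# Wind the spring drive and index the sample carousel

### The job

Get the spring-driven sample carousel ready for its next interval. First wind the spring fully by turning the orange key on the sloping face clockwise, in as many partial turns as it needs, until it comes up against its stop and the green flag is right up; then turn the carousel clockwise by its black knob by one place, so that the blue well clicks home at the red pointer. Let go of everything and leave the jar, the oil bottle and the label roll where they stand.

Things in the scene. Friction and masses are not known exactly. Their poses are not given: they have to be found in the camera images.
- drive_base: The machine, fixed: aluminium plate 124 x 310 x 12 mm; on its left half (y +90 mm) a blue wedge-shaped spring housing 100 mm wide, ridge 108 mm high; on its right half (y -90 mm) a white carousel. Origin: centre of the plate's underside; x away from the robot, y left along the plate, z up.
- face_centre (a point): Fixed point where the key's axis meets the housing's sloping face. z is the face's normal and the key's axis, leaning 28 degrees from vertical to the robot's side (-x of the machine); x runs up the slope. On the face round it are a ratchet wheel of 16 teeth and a brass pawl, reaching 11 mm above the face.
- key_head (a point): Centre of the orange key's head, 46 mm above the face on the key's axis; turns with it. z out of the face along the axis. The head is a cross of four like wings along x and y: 36 mm from end to end both ways, each wing 18 mm wide, 32 mm high along z (16 mm either side). Grip it across a pair of facing wing ends, every quarter turn.
- flag (a joint): Rise of the green flag pin (10 mm thick, on the ridge behind the key), m: 0 with the spring slack, 0.0019 per rad of winding; 0.0116 when the key was wound to its firm end stop and let go, 0.0108 if one tooth short. The key needs 4 to 6 rad, clockwise (negative about its z), at 0.04 to 0.16 N m; let go, it springs back up to one tooth (0.39 rad).
- carousel_knob (a point): Centre of the carousel's black bar knob, on the upright carousel axis; turns with it. z up. The bar is 40 mm long along x, 16 mm thick along y, 34 mm high (17 mm either side): grip it across y. The white disc below is 106 mm across; the rims of its wells lie 32 mm below this point.
- carousel (a joint): Turn of the carousel, rad, growing clockwise seen from above. Six sprung detents 1.047 rad apart (about 0.1 N m) pull it into the nearest place when let go. It starts in the place at 0 and belongs in the next, at 1.047.
- blue_well (a point): Centre of the rim of the one blue well (23 mm across; the other five are grey) on the carousel, 39 mm from its axis.
- pointer (a point): Tip of the red pointer fixed at the robot-side edge of the carousel, 50 mm from its axis; the blue well belongs beside it.
- sample_jar: Bystander: red sample jar with a blue lid, 54 mm across, 67 mm high, standing loose to the right of the machine. Origin: centre of its underside.
- oil_bottle: Bystander: small white squeeze bottle with a red pointed cap, 38 mm across, 118 mm high, standing loose to the left of the machine. Origin: centre of its underside.
- label_roll: Bystander: roll of white labels, 86 mm across, 42 mm high, lying loose to the left of the machine. Origin: centre of its underside.

How it is judged (in metres and radians):
On the way, in this order (a step that is already met when the one before it is completed fails the run):
1. the spring is fully wound, the flag right up, with the carousel still in its old place (value of joint flag above 0.0112 m and value of joint carousel between -0.35 and 0.35 rad), for 0.2 s.
2. the carousel is turned on to its next place, the blue well at the pointer (value of joint flag above 0.0112 m and value of joint carousel between 0.9272 and 1.1672 rad), for 0.2 s.
At the end, for the whole second after the job is handed in: The green flag stands more than 11.2 mm up (the key held by the ratchet in its last tooth), and the carousel rests in its next place, within 0.12 rad of 1.047 rad, with the blue well at the pointer (all of step 2 and velocity of joint carousel between -0.1 and 0.1 rad/s); the robot touches nothing.
It fails at once if the sample jar is pushed or tipped (distance of sample_jar from where it was at the start of the episode above 0.03 m or angle between sample_jar's own z axis and vertical above 0.35 rad).
It fails at once if the oil bottle is pushed or tipped (distance of oil_bottle from where it was at the start of the episode above 0.03 m or angle between oil_bottle's own z axis and vertical above 0.35 rad).
It fails at once if the label roll is pushed or tipped (distance of label_roll from where it was at the start of the episode above 0.03 m or angle between label_roll's own z axis and vertical above 0.35 rad).
It also fails if it takes over 72 s, if anything falls off the work surface, if the arm or the gripper's body presses on something with over 40 N, if the wrist force passes 120 N, or if a joint passes its speed limit or range.

### The arm

A 6-joint arm with a two-finger parallel gripper is mounted at the origin on a cart in front of the work surface, level with it; the furniture and walls round the work are solid. World frame = base frame: x ahead of the robot, y to its left, z up, the work surface at z = 0. Lengths are in mm, angles in rad, forces in N, time in s.
With the tool pointing down it reaches from about 275 to 875 mm from the base axis. Payload 12.5 kg.
Tool frame: the origin (TCP) lies midway between the tips of the shut fingers; the grasp point (between the pads) lies bot.tcp_to_grasp behind it (bot.tcp_to_grasp is the distance from the TCP to the grasp point, in mm); z points along the fingers, y is the direction in which the jaws open and shut (so a half turn about z gives the same grasp; the last joint's range is limited). The gripper opens to 85 mm and grips with 20 to 120 N. Pads are 22 mm wide; open, the fingers measure 114 mm over their backs; the gripper's body (76 mm by 85 mm) begins 54 mm behind the grasp point. The pads swing forward as they close: fully open they stand 13 mm farther back than shut.
Start: joints at [-1.185, 0.351, 1.652, -0, 1.139, -0.085], TCP at [249.495, -490.139, 193.89] pointing down, gripper open.
Joint ranges: [-2.75, 2.75], [-0.79, 2.1], [0.01, 2.65], [-1.57, 4.71], [0.07, 3.14], [-2.87, 2.87]. Speed limits (rad/s): [2.22, 2.22, 2.79, 3.14, 3.14, 3.14].

### API

Orientations are given as a rotation vector (axis times angle).
In Python, from rig import bot gives the robot as it stands. The module is installed in compiled form; this text tells all that it offers.
- The arm moves only by the tool apply_moves, never from a script. Its argument "motion" is a list of rows, each an object with "travel": the shift along the tool's x, y, z in cm, a list of three; "delta_rot": the turn, a rotation vector about the tool's x, y, z in degrees, a list of three; "gripper": the finger opening in cm, from 0 to 8.54. In form: [{"travel": [tx, ty, tz], "delta_rot": [rx, ry, rz], "gripper": gripper}, ...]. A call has 1 to 20 rows; each row is the pose to reach, as a shift and turn from the pose commanded when the call began, along the tool's axes at that moment; what a row does not reach only later rows make up. A row lasts 1/10 s, in which the tool goes at most 50 mm and 8.59 degrees, less where a joint would pass 70% of its speed; a pose out of reach is approached as far as the arm can. A call with a gripper value outside its range is refused whole. The fingers move at their own pace and stop on an object; "squeeze" is the grip in N (left out, the last holds). Time passes only in rows, so rows that repeat a pose let the fingers close. It gives the time, the measured TCP pose, the force and the opening at its end, in the units of the state.
- bot.observe(): the state, without advancing time (a new reading comes with each control period).
- bot.capture(name): name is "side" or "top"; returns the picture (400x640x3 uint8, red, green, blue); there is no depth.
- bot.get_calibration(name): a dict with "fx", "fy", "cx", "cy" (pixels), "k1" (the pictures are not rectified: a ray, as slopes to the right and down, at radius r is drawn at 1 + k1 r^2 times it, then the intrinsics apply), "eye" and "rotation" of the camera in the world. Camera axes: x right, y down, z forward; pixel columns grow to the right and rows downward; lengths in mm; the calibration is good to about 2 mm. A picture is of the moment at which its call begins. get_calibration takes no time and is no camera call.
- bot.finish_job(): hands the job in, once; it reports no verdict.
The state is a dict: "time": time; "joint_positions": joint angles; "joint_vel": joint speeds; "joint_torque": joint torques, N m; "eef_pos": TCP position; "orientation": TCP orientation; "force": force on the tool from outside, world axes, zero at the start; "torque": the same for the moment, N m; "gripper_width": finger opening in mm.
Only numpy, scipy, OpenCV 4.12 (cv2) and the standard library are available. Lean on these libraries where they do the work, as an engineer would, in place of code of your own. Each camera call takes 0.05 s, during which the arm holds its last target. There are 200 camera calls.

## Working session

There is one attempt and no reset: what is moved stays moved. The work goes in short steps, Python scripts to look and compute and a tool call to move; the robot and the scene stay as the last step left them, time stands still between calls to the robot, and variables do not carry over. Pictures are saved under pics/ and viewed, about 8 in all and at most 12, crops included, and the job is handed in when it is done.

Besides the shell and the picture viewer there is one more tool, called as name(argument=value, ...), one argument or row to a line, values as JSON. apply_moves: Moves the arm, as the interface text tells. Its arguments: {"type":"object","properties":{"motion":{"type":"array","items":{"type":"object","properties":{"travel":{"type":"array","items":{"type":"number"}},"delta_rot":{"type":"array","items":{"type":"number"}},"gripper":{"type":"number"}}}},"squeeze":{"type":"number"}},"required":["motion"]}

```bash
mkdir -p pics; python3 - <<'E'
from rig import bot
import cv2,numpy as np
np.set_printoptions(precision=4,suppress=True)
print(bot.tcp_to_grasp, bot.observe())
for n in("side","top"):
    im=bot.capture(n); cv2.imwrite(f"pics/{n}0.png",im[...,::-1]); print(n,bot.get_calibration(n))
E
```

```text
18.700000000000003 {'time': 0.0, 'joint_positions': array([-1.1846,  0.3512,  1.6524,  0.    ,  1.1391, -0.0846]), 'joint_vel': array([-0.0008,  0.0008, -0.0008, -0.0006, -0.0006, -0.0003]), 'joint_torque': array([  0.0005, -50.61  , -29.1412,  -0.0001,   0.0045,   0.    ]), 'eef_pos': array([ 249.3602, -489.7936,  193.3533]), 'orientation': array([-3.0538, -0.7324,  0.0003]), 'force': array([-0.1407, -0.8748, -0.0704]), 'torque': array([-0.0541,  0.0008, -0.014 ]), 'gripper_width': 85.39661310249969}
side {'fx': 380.1275576835264, 'fy': 380.1275576835264, 'cx': 320.8613849421765, 'cy': 196.25061221893282, 'k1': -0.07198798347463313, 'eye': array([127.2681, 729.2774, 471.1773]), 'rotation': array([-0.5863,  2.4017, -1.4985])}
top {'fx': 393.3552502010243, 'fy': 393.3552502010243, 'cx': 317.5671778917851, 'cy': 206.3894818964875, 'k1': 0.02680167152016858, 'eye': array([ 391.1816,   44.8974, 1171.6337]), 'rotation': array([-2.168 ,  2.2058, -0.0832])}
```

View pics/side0.png

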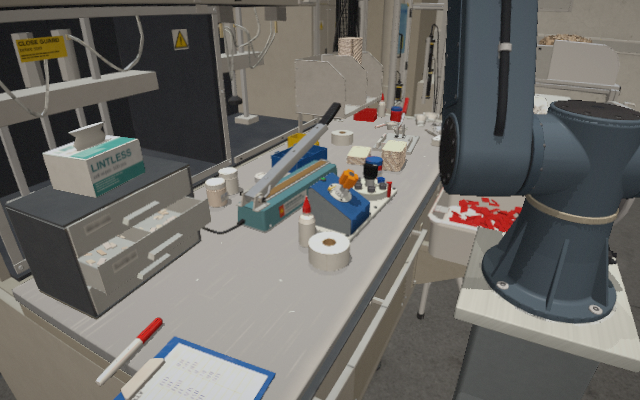

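View pics/top0.png

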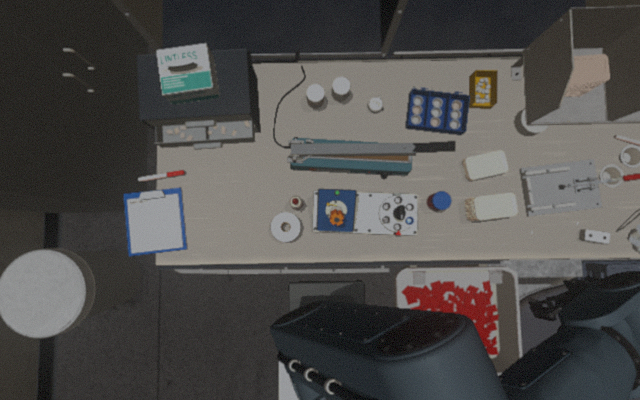

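The side view shows the machine at about (300–395, 160–235). In the top view it spans (315–417, 190–235), with the orange key near (337, 218), the black knob near (400, 212) and the jar at (440, 201). The bottle is at (296, 202) and the roll at (286, 227). Next I'll zoom in and measure.

```bash
cat > h.py <<'E'
import numpy as np,cv2
from rig import bot
from scipy.spatial.transform import Rotation as R
np.set_printoptions(precision=3,suppress=True)
def ray(n,uv):
    c=bot.get_calibration(n); K=np.array([[c['fx'],0,c['cx']],[0,c['fy'],c['cy']],[0,0,1]])
    p=cv2.undistortPoints(np.array([[uv]],float),K,np.array([c['k1'],0,0,0,0.]))[0,0]
    d=R.from_rotvec(c['rotation']).as_matrix()@np.array([p[0],p[1],1]); return c['eye'],d/np.linalg.norm(d)
def onz(n,uv,z):
    e,d=ray(n,uv); return e+d*(z-e[2])/d[2]
def tri(a,b):
    (e,d),(f,g)=ray("top",a),ray("side",b)
    s=np.linalg.lstsq(np.c_[d,-g],f-e,rcond=None)[0]; p,q=e+s[0]*d,f+s[1]*g
    return (p+q)/2,np.linalg.norm(p-q)
def proj(n,P):
    c=bot.get_calibration(n); Rw=R.from_rotvec(c['rotation']).as_matrix()
    K=np.array([[c['fx'],0,c['cx']],[0,c['fy'],c['cy']],[0,0,1]])
    q=(np.atleast_2d(P)-c['eye'])@Rw
    return cv2.projectPoints(q[:,None,:].astype(float),np.zeros(3),np.zeros(3),K,np.array([c['k1'],0,0,0,0.]))[0][:,0]
def blobs(im,lo,hi,roi,mn=4):
    h=cv2.cvtColor(im,cv2.COLOR_RGB2HSV); m=cv2.inRange(h,np.array(lo),np.array(hi))
    x0,y0,x1,y1=roi; k=np.zeros_like(m);k[y0:y1,x0:x1]=m[y0:y1,x0:x1]
    n,l,s,c=cv2.connectedComponentsWithStats(k)
    return [(s[i].tolist(),c[i].round(2)) for i in range(1,n) if s[i][4]>=mn]
E
python3 - <<'E'
from h import *
a=cv2.imread("pics/top0.png");b=cv2.imread("pics/side0.png")
A=cv2.resize(a[182:242,270:460],None,fx=4.2,fy=4.2,interpolation=cv2.INTER_CUBIC)
B=cv2.resize(b[145:250,285:425],None,fx=5.6,fy=5.6,interpolation=cv2.INTER_CUBIC)
cv2.imwrite("pics/ta.png",A);cv2.imwrite("pics/sb.png",B)
T=a[...,::-1].copy();S=b[...,::-1].copy()
for nm,lo,hi in(("orange",(5,150,90),(18,255,255)),("green",(45,100,50),(75,255,255)),("blue",(100,130,40),(125,255,255)),("red",(0,150,80),(4,255,255)),("black",(0,0,0),(180,110,45))):
    print(nm,"T",blobs(T,lo,hi,(270,182,460,242)));print("   S",blobs(S,lo,hi,(290,145,415,250)))
E
```

```text
orange T [([330, 210, 14, 15, 129], array([336.24, 216.8 ]))]
   S [([339, 169, 20, 20, 233], array([348.08, 179.14]))]
green T [([336, 191, 3, 3, 9], array([337., 192.]))]
   S [([321, 177, 4, 3, 8], array([322.25, 178.  ]))]
blue T [([318, 190, 37, 41, 610], array([336.17, 207.84])), ([433, 192, 18, 17, 232], array([441.31, 200.18]))]
   S [([290, 145, 37, 28, 373], array([310.9 , 156.54])), ([366, 157, 16, 9, 106], array([374.26, 160.34])), ([309, 173, 61, 61, 1067], array([345.06, 201.88])), ([377, 177, 8, 6, 33], array([380.45, 179.09]))]
red T [([396, 232, 4, 3, 9], array([397.56, 233.11]))]
   S [([378, 166, 3, 4, 11], array([379.09, 167.64])), ([387, 182, 5, 15, 40], array([388.82, 188.52])), ([303, 197, 8, 16, 82], array([306.16, 206.21]))]
black T [([395, 207, 5, 12, 31], array([397.71, 212.58]))]
   S [([364, 163, 14, 16, 181], array([369.94, 171.02]))]
```

View pics/ta.png

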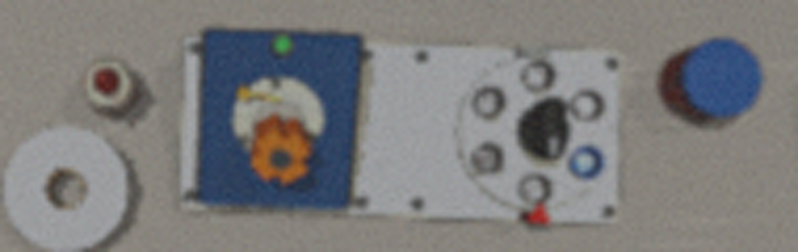

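View pics/sb.png

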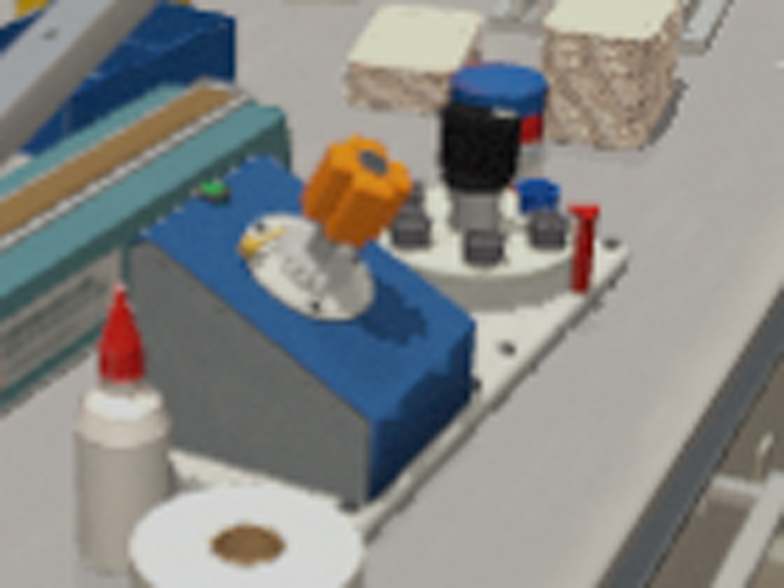

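The top crop shows the key hub at full-image (336.7, 219.6), the flag at (337, 192), the blue well at (409.3, 220.6) and the pointer at (398, 233). The side crop shows the key's cap at about (352, 173.6), the knob at (370, 171) and the pointer's tip at (389, 182). Now I'll triangulate and cross-check these.

```bash
python3 - <<'E'
from h import *
t=lambda x,y:(270+(x+.5)/4.2-.5,182+(y+.5)/4.2-.5)
s=lambda x,y:(285+(x+.5)/5.6-.5,145+(y+.5)/5.6-.5)
# plate corners z=12
C=[onz("top",t(*p),12)[:2] for p in((186,37),(620,52),(617,221),(182,209))]
for i in range(4): d=C[(i+1)%4]-C[i]; print("edge",C[i],np.linalg.norm(d),np.degrees(np.arctan2(d[1],d[0])))
print("centre",np.mean(C,0))
W=[onz("top",t(*p),50)[:2] for p in((538,76),(588,106),(585,162),(536,189),(487,158),(488,103))]
print("wells mean",np.mean(W,0),[np.linalg.norm(w-np.mean(W,0)).round(1) for w in W])
for nm,a,b in(("keycap",t(281,158),s(374,162)),("flag",(337,192),(322.4,178)),("blue",t(585,162),s(538,186)),("pointer",t(539,214),s(584,209)),("well5",t(487,158),s(484,236)),("well4",t(536,189),s(548,222)),("knobtop",t(548,118),s(482,108)),("keyorange",(336.24,216.8),(348.08,179.14))):
    print(nm,*tri(a,b))
for nm,p,z in(("jar",(441.3,200.2),67),("roll",t(66,186),42)): print(nm,onz("top",p,z))
print("bottle",tri(t(107,80),s(122,290)))
E
```

```text
edge [522.004  49.087] 306.07286771318843 -92.97960551330014
edge [ 506.094 -256.573] 118.88134779550117 176.93805160616876
edge [ 387.382 -250.222] 304.4416103187391 87.44975487129678
edge [400.929  53.918] 121.17151806827965 -2.28499535207309
centre [ 454.102 -100.948]
wells mean [ 448.524 -188.458] [np.float64(38.4), np.float64(39.2), np.float64(38.0), np.float64(38.5), np.float64(38.4), np.float64(38.6)]
keycap [431.201  -9.245 138.995] 1.2886680496576928
flag [506.476 -13.303 111.29 ] 2.245101460534987
blue [ 428.633 -220.442   48.34 ] 1.7062526711417014
pointer [ 393.924 -186.456   56.218] 1.746705792797505
well5 [ 432.526 -154.287   46.767] 1.7000630875601033
well4 [ 411.239 -187.095   45.458] 2.3765663388620655
knobtop [ 452.747 -186.946   97.536] 5.364177517023857
keyorange [438.551  -9.331 123.579] 1.8273480808253213
jar [ 481.935 -309.176   67.   ]
roll [417.733 132.602  42.   ]
bottle (array([485.124, 100.678, 116.722]), np.float64(3.956183661179794))
```

```bash
cat >> h.py <<'E'
yaw=np.radians(-2.7); Rm=R.from_euler('z',yaw).as_matrix()
Rf=Rm@R.from_euler('y',-28,degrees=True).as_matrix()
KEY=np.array([438.6,-9.5,124.3]); KNOB=np.array([449.,-189.3,80.])
def rect(im,n,P,F,h=30,k=6):
    g=np.linspace(-h,h,2*h*k+1); X,Y=np.meshgrid(g,g)   # display: up = frame x, left = frame y
    Q=P+np.stack([-Y.ravel(),-X.ravel()],1)@F[:,:2].T
    uv=proj(n,Q).astype(np.float32).reshape(*X.shape,2)
    o=cv2.remap(im,uv,None,cv2.INTER_CUBIC); c=h*k
    cv2.line(o,(c,0),(c,2*c),(255,0,255),1);cv2.line(o,(0,c),(2*c,c),(255,0,255),1)
    cv2.circle(o,(c,c),18*k,(255,0,255),1); return o
E
python3 - <<'E'
from h import *
T=cv2.imread("pics/top0.png");S=cv2.imread("pics/side0.png")
kt=KEY+16*Rf[:,2]; nt=KNOB+[0,0,17]
o=np.vstack([np.hstack([rect(T,"top",kt,Rf),rect(S,"side",kt,Rf)]),np.hstack([rect(T,"top",nt,Rm),rect(S,"side",nt,Rm)])])
cv2.imwrite("pics/rect.png",cv2.resize(o,(600,600)))
E
```

```text
(no output)
```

View pics/rect.png

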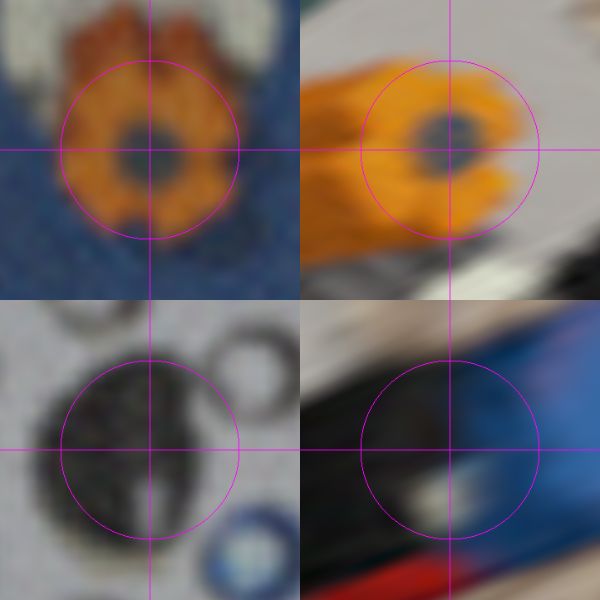

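The rectified tiles (5 px/mm) put the key hub within 1 mm of my estimate, with its wings near ±45° to the slope. The knob bar lies along the machine's x within a few degrees. Next I'll refine the wing angle and compute the poses.

```bash
cat >> h.py <<'E'
def wing(im,n,P,F,th0,half=90):
    """phase (deg, mod 90) of wings, from head-top pixels in a sector centred on th0"""
    g=np.arange(-22,22.01,.25); X,Y=np.meshgrid(g,g); Q=P+np.stack([X.ravel(),Y.ravel()],1)@F[:,:2].T
    o=cv2.remap(im,proj(n,Q).astype(np.float32).reshape(*X.shape,2),None,cv2.INTER_CUBIC)
    m=cv2.inRange(cv2.cvtColor(o,cv2.COLOR_RGB2HSV),np.array((4,130,70)),np.array((22,255,255)))>0
    r=np.hypot(X,Y);th=np.arctan2(Y,X); d=np.abs((np.degrees(th)-th0+180)%360-180)
    k=m&(r>12)&(r<22)&(d<half); z=(np.exp(4j*th)[k]).sum()/k.sum()
    return np.degrees(np.angle(z))/4,abs(z)
def go(p,Rt):
    """move from measured pose: travel cm & rotvec deg in tool axes"""
    s=bot.observe(); R0=R.from_rotvec(s['orientation'])
    return R0.inv().apply(np.asarray(p)-s['eef_pos'])/10,np.degrees((R0.inv()*R.from_matrix(Rt)).as_rotvec())
def tool(F,phi,P,back=0):
    """tool pose: z along -F.z, jaws(y) along angle phi(deg) in frame F, grasp point at P, backed off mm"""
    z=-F[:,2]; y=F@[np.cos(np.radians(phi)),np.sin(np.radians(phi)),0]; Rt=np.c_[np.cross(y,z),y,z]
    return P+z*(bot.tcp_to_grasp-back),Rt
E
python3 - <<'E'
from h import *
T=cv2.imread("pics/top0.png")[...,::-1].copy();S=cv2.imread("pics/side0.png")[...,::-1].copy()
kt=KEY+16*Rf[:,2]
for dx in(-1,0,1):
    P=kt+dx*Rf[:,0]
    print(dx,wing(T,"top",P,Rf,180),wing(S,"side",P,Rf,-90),wing(S,"side",P,Rf,-60))
print("start tool y angle",R.from_rotvec(bot.observe()['orientation']).as_matrix())
for phi in(30,-60,120,-150):
    p,Rt=tool(Rf,phi,KEY,90); print(phi,p,*go(p,Rt))
E
```

```text
-1 (np.float64(34.85572879001649), np.float64(0.15586979541865853)) (np.float64(-38.909162988609275), np.float64(0.07656131300753959)) (np.float64(29.412357449859808), np.float64(0.1446404104821051))
0 (np.float64(35.483106592470364), np.float64(0.15980746179690852)) (np.float64(31.286601101354705), np.float64(0.10031898990155576)) (np.float64(32.131882459723855), np.float64(0.19622099688253286))
1 (np.float64(35.71880840661324), np.float64(0.15948507608778434)) (np.float64(24.98200602088102), np.float64(0.19842500627797002)) (np.float64(33.59061178791201), np.float64(0.26115566742135277))
start tool y angle [[ 0.891  0.454 -0.   ]
 [ 0.454 -0.891  0.001]
 [ 0.    -0.001 -1.   ]]
30 [405.164  -7.923 187.254] [ 35.744 -35.879   0.659] [-30.032   8.072 -88.368]
-60 [405.164  -7.923 187.254] [ 35.744 -35.879   0.659] [-13.994  24.282  -0.332]
120 [405.164  -7.923 187.254] [ 35.744 -35.879   0.659] [ 37.694  21.724 174.325]
-150 [405.164  -7.923 187.254] [ 35.744 -35.879   0.659] [ 8.059 29.984 87.709]
```

Wings are at about 34° (mod 90), where clockwise means the frame angle decreases and J6 increases. I'll approach above the key first, wound back for a long stroke.

apply_moves(
  motion=[
    {"travel": [35.7,-35.9,0.7],"delta_rot": [-30,8,-88.4],"gripper": 8.5},
    {"travel": [35.7,-35.9,0.7],"delta_rot": [-30,8,-88.4],"gripper": 8.5},
    {"travel": [35.7,-35.9,0.7],"delta_rot": [-30,8,-88.4],"gripper": 8.5},
    {"travel": [35.7,-35.9,0.7],"delta_rot": [-30,8,-88.4],"gripper": 8.5},
    {"travel": [35.7,-35.9,0.7],"delta_rot": [-30,8,-88.4],"gripper": 8.5},
    {"travel": [35.7,-35.9,0.7],"delta_rot": [-30,8,-88.4],"gripper": 8.5},
    {"travel": [35.7,-35.9,0.7],"delta_rot": [-30,8,-88.4],"gripper": 8.5},
    {"travel": [35.7,-35.9,0.7],"delta_rot": [-30,8,-88.4],"gripper": 8.5},
    {"travel": [35.7,-35.9,0.7],"delta_rot": [-30,8,-88.4],"gripper": 8.5},
    {"travel": [35.7,-35.9,0.7],"delta_rot": [-30,8,-88.4],"gripper": 8.5},
    {"travel": [35.7,-35.9,0.7],"delta_rot": [-30,8,-88.4],"gripper": 8.5},
    {"travel": [35.7,-35.9,0.7],"delta_rot": [-30,8,-88.4],"gripper": 8.5},
    {"travel": [35.7,-35.9,0.7],"delta_rot": [-30,8,-88.4],"gripper": 8.5},
    {"travel": [35.7,-35.9,0.7],"delta_rot": [-30,8,-88.4],"gripper": 8.5},
  ],
)

```text
time: 1.5
eef_pos: [404.9, -9.6, 187.0]
orientation: [1.409, 2.297, 0.319]
force: [-0.5, -0.4, 0.2]
gripper_width: 85.0
```

```bash
python3 - <<'E'
from h import *
s=bot.observe();print(s['time'],s['joint_positions'],s['eef_pos'],s['force'],s['torque'])
for phi in(34,124):
    p,Rt=tool(Rf,phi,KEY,70); print(phi,p,*go(p,Rt))
E
```

```text
1.5 [-0.184 -0.153  2.34   0.133  0.474 -0.758] [404.909  -9.574 187.037] [-0.495 -0.381  0.167] [ 0.039  0.222 -0.006]
34 [414.543  -8.365 169.595] [0.137 0.11  1.988] [-0.148  0.15  -4.302]
124 [414.543  -8.365 169.595] [0.137 0.11  1.988] [ -0.237   0.002 -94.302]
```

apply_moves(
  motion=[
    {"travel": [0.14,0.11,2.0],"delta_rot": [-0.2,0,-94.3],"gripper": 6.0},
    {"travel": [0.14,0.11,2.0],"delta_rot": [-0.2,0,-94.3],"gripper": 6.0},
    {"travel": [0.14,0.11,2.0],"delta_rot": [-0.2,0,-94.3],"gripper": 6.0},
    {"travel": [0.14,0.11,2.0],"delta_rot": [-0.2,0,-94.3],"gripper": 6.0},
    {"travel": [0.14,0.11,2.0],"delta_rot": [-0.2,0,-94.3],"gripper": 6.0},
    {"travel": [0.14,0.11,2.0],"delta_rot": [-0.2,0,-94.3],"gripper": 6.0},
    {"travel": [0.14,0.11,2.0],"delta_rot": [-0.2,0,-94.3],"gripper": 6.0},
    {"travel": [0.14,0.11,2.0],"delta_rot": [-0.2,0,-94.3],"gripper": 6.0},
    {"travel": [0.14,0.11,2.0],"delta_rot": [-0.2,0,-94.3],"gripper": 6.0},
    {"travel": [0.14,0.11,2.0],"delta_rot": [-0.2,0,-94.3],"gripper": 6.0},
    {"travel": [0.14,0.11,2.0],"delta_rot": [-0.2,0,-94.3],"gripper": 6.0},
    {"travel": [0.14,0.11,2.0],"delta_rot": [-0.2,0,-94.3],"gripper": 6.0},
    {"travel": [0.14,0.11,2.0],"delta_rot": [-0.2,0,-94.3],"gripper": 6.0},
    {"travel": [0.14,0.11,2.0],"delta_rot": [-0.2,0,-94.3],"gripper": 6.0},
  ],
)

```text
time: 2.9
eef_pos: [414.5, -7.5, 169.4]
orientation: [-0.722, 2.57, -0.209]
force: [0.4, 0.9, 0.5]
gripper_width: 60.0
```

```bash
python3 - <<'E'
from h import *
s=bot.observe();print(s['time'],s['joint_positions'],s['eef_pos'],s['force'],s['torque'],s['gripper_width'])
p,Rt=tool(Rf,124,KEY,0); print(p,*go(p,Rt))
T=bot.capture("top");S=bot.capture("side")
o=np.hstack([cv2.resize(T[182:252,290:390],None,fx=4,fy=4,interpolation=2),cv2.resize(S[130:200,300:400],None,fx=4,fy=4,interpolation=2)])
cv2.imwrite("pics/pre.png",o[...,::-1])
E
```

```text
2.9 [-0.175 -0.093  2.346  0.153  0.407 -2.42 ] [414.535  -7.492 169.382] [0.368 0.852 0.489] [-0.025  0.178 -0.037] 59.95356788170967
[447.369  -9.914 107.789] [ 0.041 -0.083  6.983] [0.023 0.034 0.065]
```

View pics/pre.png

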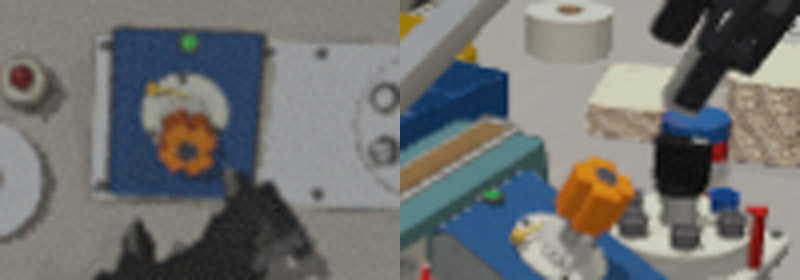

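```bash
python3 - <<'E'
from h import *
s=bot.observe(); Rt=R.from_rotvec(s['orientation']).as_matrix()
for k in(-30,0,30):
    P=s['eef_pos']+Rt[:,1]*k-Rt[:,2]*6; print(k,P,proj("top",P),proj("side",P))
print("z",Rt[:,2],Rf[:,2]); print("key",proj("top",KEY),proj("side",KEY))
E
```

```text
-30 [425.384 -32.591 182.538] [[346.65  220.479]] [[358.794 152.667]]
0 [411.674  -7.102 174.642] [[336.469 226.178]] [[360.023 160.488]]
30 [397.965  18.387 166.745] [[326.427 231.8  ]] [[361.319 168.749]]
z [ 0.469 -0.021 -0.883] [-0.469  0.022  0.883]
key [[336.18  216.454]] [[348.499 178.843]]
```

The picture shows the fingertips about 30–40 mm farther back along the tool than the projection predicts. I'll zoom in with the projected tool axis marked.

```bash
python3 - <<'E'
from h import *
s=bot.observe(); Rt=R.from_rotvec(s['orientation']).as_matrix(); out=[]
for n,(x,y) in(("side",(310,90)),("top",(290,180))):
    im=bot.capture(n)[y:y+110,x:x+110]; im=cv2.resize(im,None,fx=3.6,fy=3.6,interpolation=2)[...,::-1].copy()
    im=cv2.convertScaleAbs(im,alpha=1.8,beta=25)
    for y_ in(-30,0,30):
        for b in range(0,101,20):
            u=(proj(n,s['eef_pos']+Rt[:,1]*y_-Rt[:,2]*b)[0]-[x,y])*3.6
            cv2.circle(im,tuple(int(v) for v in u),2,(255,0,255) if b else (0,255,255),-1)
    out.append(im)
cv2.imwrite("pics/chk.png",np.hstack(out))
E
```

```text
(no output)
```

View pics/chk.png

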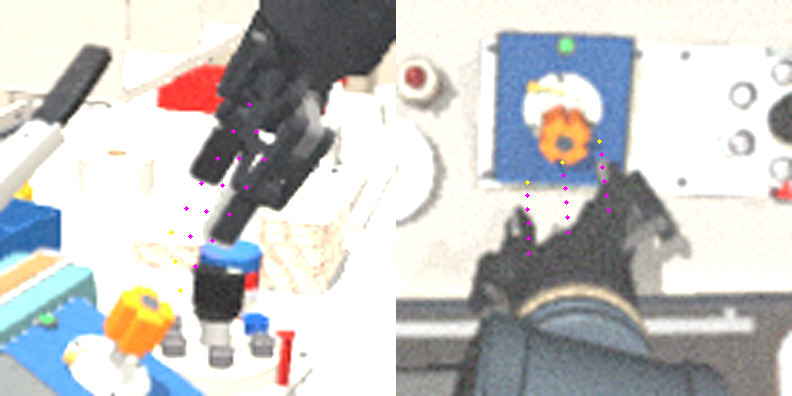

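Black fingertips appear about 40 mm behind the reported TCP in both views. I'll step 40 mm closer, which is safe under either reading because the fingers straddle the head, and look again.

apply_moves(
  motion=[
    {"travel": [0.04,-0.08,2.0],"delta_rot": [0,0,0],"gripper": 6.0},
    {"travel": [0.04,-0.08,4.0],"delta_rot": [0,0,0],"gripper": 6.0},
    {"travel": [0.04,-0.08,4.0],"delta_rot": [0,0,0],"gripper": 6.0},
  ],
)

```text
time: 3.4
eef_pos: [432.9, -8.6, 132.5]
orientation: [-0.728, 2.571, -0.208]
force: [-0.5, 0.7, 0.3]
gripper_width: 60.0
```

```bash
python3 - <<'E'
from h import *
s=bot.observe(); Rt=R.from_rotvec(s['orientation']).as_matrix(); out=[];print(s['eef_pos'],s['force'],s['gripper_width'])
for n,(x,y) in(("side",(320,120)),("top",(300,180))):
    im=bot.capture(n)[y:y+70,x:x+70]; im=cv2.resize(im,None,fx=5.7,fy=5.7,interpolation=2)[...,::-1].copy()
    im=cv2.convertScaleAbs(im,alpha=1.3,beta=15)
    for y_ in(-30,30):
        for b in range(0,61,20):
            u=(proj(n,s['eef_pos']+Rt[:,1]*y_-Rt[:,2]*b)[0]-[x,y])*5.7
            cv2.circle(im,tuple(int(v) for v in u),2,(255,0,255) if b else (0,255,255),-1)
    out.append(im)
cv2.imwrite("pics/chk2.png",np.hstack(out))
E
```

```text
[432.941  -8.596 132.486] [-0.532  0.722  0.301] 60.01174031939152
```

View pics/chk2.png

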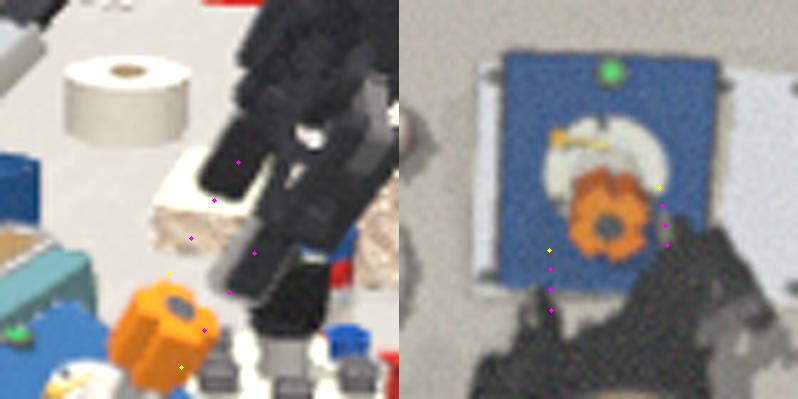

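The offset is the same again: the fingertips really sit about 35–40 mm behind the reported TCP, beyond the few millimetres the opening explains. I'll trust the pictures over the report, advance in small steps while watching the force, and look again.

apply_moves(
  motion=[
    {"travel": [0,0,1.5],"delta_rot": [0,0,0],"gripper": 6.0},
    {"travel": [0,0,3.0],"delta_rot": [0,0,0],"gripper": 6.0},
    {"travel": [0,0,4.0],"delta_rot": [0,0,0],"gripper": 6.0},
    {"travel": [0,0,4.5],"delta_rot": [0,0,0],"gripper": 6.0},
    {"travel": [0,0,5.0],"delta_rot": [0,0,0],"gripper": 6.0},
    {"travel": [0,0,5.0],"delta_rot": [0,0,0],"gripper": 6.0},
  ],
)

```text
time: 4.1
eef_pos: [456.9, -9.7, 90.3]
orientation: [-0.729, 2.568, -0.21]
force: [0.7, 0.4, -0.4]
gripper_width: 60.0
```

```bash
python3 - <<'E'
from h import *
s=bot.observe(); Rt=R.from_rotvec(s['orientation']).as_matrix(); out=[];print(s['eef_pos'],s['force'],s['gripper_width'],s['joint_positions'])
for n,(x,y) in(("side",(320,120)),("top",(300,180))):
    im=bot.capture(n)[y:y+70,x:x+70]; im=cv2.resize(im,None,fx=5.7,fy=5.7,interpolation=2)[...,::-1].copy()
    im=cv2.convertScaleAbs(im,alpha=1.3,beta=15)
    for y_ in(-30,30):
        for b in range(0,61,20):
            u=(proj(n,s['eef_pos']+Rt[:,1]*y_-Rt[:,2]*b)[0]-[x,y])*5.7
            cv2.circle(im,tuple(int(v) for v in u),2,(255,0,255) if b else (0,255,255),-1)
    out.append(im)
cv2.imwrite("pics/chk3.png",np.hstack(out))
E
```

```text
[456.877  -9.656  90.344] [ 0.701  0.371 -0.391] 60.0236340725278 [-0.159  0.187  2.336  0.391  0.143 -2.657]
```

View pics/chk3.png

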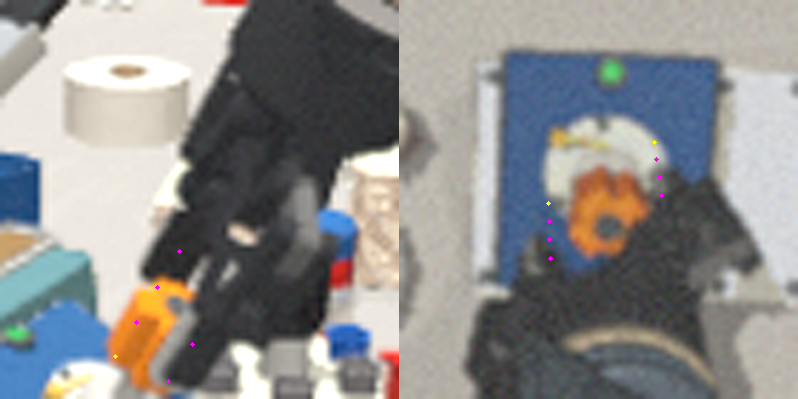

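The force is still near zero and the fingers now visibly straddle the head, with tips about 9 mm past its centre (more once closed). J5 is close to its limit, so I'll grip here.

apply_moves(
  motion=[
    {"travel": [0,0,0],"delta_rot": [0,0,0],"gripper": 3.0},
    {"travel": [0,0,0],"delta_rot": [0,0,0],"gripper": 3.0},
    {"travel": [0,0,0],"delta_rot": [0,0,0],"gripper": 3.0},
    {"travel": [0,0,0],"delta_rot": [0,0,0],"gripper": 3.0},
    {"travel": [0,0,0],"delta_rot": [0,0,0],"gripper": 3.0},
    {"travel": [0,0,0],"delta_rot": [0,0,0],"gripper": 3.0},
  ],
  squeeze=50,
)

```text
time: 4.8
eef_pos: [457.4, -10.4, 91.0]
orientation: [-0.727, 2.566, -0.212]
force: [-8.0, -9.3, 13.3]
gripper_width: 35.0
```

```bash
python3 - <<'E'
from h import *
s=bot.observe();print(s['force'],s['torque'],s['gripper_width'],s['joint_positions'])
E
```

```text
[-8.045 -9.263 13.252] [-1.072  0.462 -0.585] 34.98637709890049 [-0.16   0.186  2.336  0.39   0.141 -2.657]
```

Gripped at 35 mm, which matches a wing pair. Winding clockwise now, which is positive about the tool z.

apply_moves(
  motion=[
    {"travel": [0,-0.03,-0.08],"delta_rot": [0,0,8],"gripper": 3.0},
    {"travel": [0,-0.03,-0.08],"delta_rot": [0,0,16],"gripper": 3.0},
    {"travel": [0,-0.03,-0.08],"delta_rot": [0,0,24],"gripper": 3.0},
    {"travel": [0,-0.03,-0.08],"delta_rot": [0,0,32],"gripper": 3.0},
    {"travel": [0,-0.03,-0.08],"delta_rot": [0,0,40],"gripper": 3.0},
    {"travel": [0,-0.03,-0.08],"delta_rot": [0,0,45],"gripper": 3.0},
    {"travel": [0,-0.03,-0.08],"delta_rot": [0,0,45],"gripper": 3.0},
  ],
)

```text
time: 5.5
eef_pos: [457.5, -11.4, 91.4]
orientation: [0.313, 2.632, 0.046]
force: [2.2, -17.2, -5.8]
gripper_width: 34.4
```

```bash
cat > st.py <<'E'
from h import *
s=bot.observe();Rt=R.from_rotvec(s['orientation']).as_matrix()
print(s['time'],s['eef_pos'],"Ftool",s['force']@Rt,"Ttool",s['torque']@Rt,"w",s['gripper_width'],s['joint_positions'],"j6tq",s['joint_torque'][5])
y=Rf.T@Rt[:,1]; print("phi",np.degrees(np.arctan2(y[1],y[0])),"tilt err",np.degrees(np.arccos(-Rt[:,2]@Rf[:,2])))
for n in("top","side"):
    print(n,blobs(bot.capture(n),(40,80,40),(80,255,255),(310,150,350,200)))
E
python3 st.py
```

```text
5.5 [457.544 -11.364  91.385] Ftool [ -3.119 -16.804   6.516] Ttool [ 2.83  -0.477 -0.03 ] w 34.4161589536026 [-0.162  0.186  2.335  0.386  0.142 -1.865] j6tq 1.2197474017739296
phi 79.14119906859949 tilt err 0.20164442249188333
top [([335, 190, 4, 5, 15], array([336.47, 192.13]))]
side [([321, 176, 4, 4, 12], array([322.5, 177.5]))]
```

apply_moves(
  motion=[
    {"travel": [0,-0.12,0.03],"delta_rot": [0,0,8],"gripper": 3.0},
    {"travel": [0,-0.12,0.03],"delta_rot": [0,0,16],"gripper": 3.0},
    {"travel": [0,-0.12,0.03],"delta_rot": [0,0,24],"gripper": 3.0},
    {"travel": [0,-0.12,0.03],"delta_rot": [0,0,32],"gripper": 3.0},
    {"travel": [0,-0.12,0.03],"delta_rot": [0,0,40],"gripper": 3.0},
    {"travel": [0,-0.12,0.03],"delta_rot": [0,0,48],"gripper": 3.0},
    {"travel": [0,-0.12,0.03],"delta_rot": [0,0,56],"gripper": 3.0},
    {"travel": [0,-0.12,0.03],"delta_rot": [0,0,64],"gripper": 3.0},
    {"travel": [0,-0.12,0.03],"delta_rot": [0,0,72],"gripper": 3.0},
    {"travel": [0,-0.12,0.03],"delta_rot": [0,0,80],"gripper": 3.0},
    {"travel": [0,-0.12,0.03],"delta_rot": [0,0,85],"gripper": 3.0},
    {"travel": [0,-0.12,0.03],"delta_rot": [0,0,85],"gripper": 3.0},
  ],
)

```text
time: 6.8
eef_pos: [456.4, -12.5, 90.7]
orientation: [2.092, 1.8, 0.501]
force: [-10.1, -19.5, 3.4]
gripper_width: 34.7
```

```bash
python3 st.py
```

```text
6.8 [456.421 -12.499  90.704] Ftool [-20.564  -4.425  -7.26 ] Ttool [ 0.418 -3.644 -0.109] w 34.72006644796883 [-0.166  0.186  2.337  0.4    0.142 -0.399] j6tq 1.260761059820652
phi -5.8646960071209495 tilt err 0.12503312930773092
top [([335, 190, 4, 5, 14], array([336.57, 192.  ]))]
side [([321, 175, 4, 5, 18], array([322.5 , 176.78]))]
```

apply_moves(
  motion=[
    {"travel": [-0.2,-0.03,-0.03],"delta_rot": [0,0,8],"gripper": 3.0},
    {"travel": [-0.2,-0.03,-0.03],"delta_rot": [0,0,16],"gripper": 3.0},
    {"travel": [-0.2,-0.03,-0.03],"delta_rot": [0,0,24],"gripper": 3.0},
    {"travel": [-0.2,-0.03,-0.03],"delta_rot": [0,0,32],"gripper": 3.0},
    {"travel": [-0.2,-0.03,-0.03],"delta_rot": [0,0,40],"gripper": 3.0},
    {"travel": [-0.2,-0.03,-0.03],"delta_rot": [0,0,48],"gripper": 3.0},
    {"travel": [-0.2,-0.03,-0.03],"delta_rot": [0,0,56],"gripper": 3.0},
    {"travel": [-0.2,-0.03,-0.03],"delta_rot": [0,0,64],"gripper": 3.0},
    {"travel": [-0.2,-0.03,-0.03],"delta_rot": [0,0,72],"gripper": 3.0},
    {"travel": [-0.2,-0.03,-0.03],"delta_rot": [0,0,80],"gripper": 3.0},
    {"travel": [-0.2,-0.03,-0.03],"delta_rot": [0,0,80],"gripper": 3.0},
  ],
)

```text
time: 8.0
eef_pos: [454.8, -12.2, 89.9]
orientation: [3.024, 0.039, 0.749]
force: [0.7, 8.8, -3.6]
gripper_width: 34.5
```

```bash
python3 st.py
```

```text
8.0 [454.763 -12.22   89.916] Ftool [-0.8   -8.935  3.291] Ttool [ 0.937 -0.494 -0.124] w 34.483802396004485 [-0.169  0.185  2.339  0.421  0.147  0.974] j6tq 1.9354205578565598
phi -85.86676180415658 tilt err 0.2051810472990579
top [([335, 190, 4, 5, 14], array([336.57, 192.  ]))]
side [([321, 174, 4, 6, 21], array([322.57, 176.38]))]
```

apply_moves(
  motion=[
    {"travel": [0,-0.04,0],"delta_rot": [0,0,7],"gripper": 3.0},
    {"travel": [0,-0.04,0],"delta_rot": [0,0,14],"gripper": 3.0},
    {"travel": [0,-0.04,0],"delta_rot": [0,0,21],"gripper": 3.0},
    {"travel": [0,-0.04,0],"delta_rot": [0,0,28],"gripper": 3.0},
    {"travel": [0,-0.04,0],"delta_rot": [0,0,35],"gripper": 3.0},
    {"travel": [0,-0.04,0],"delta_rot": [0,0,42],"gripper": 3.0},
    {"travel": [0,-0.04,0],"delta_rot": [0,0,50],"gripper": 3.0},
    {"travel": [0,-0.04,0],"delta_rot": [0,0,50],"gripper": 3.0},
  ],
)

```text
time: 8.9
eef_pos: [454.9, -11.1, 90.0]
orientation: [-2.631, 1.185, -0.663]
force: [4.6, 19.6, -3.9]
gripper_width: 34.4
```

```bash
python3 st.py
```

```text
8.9 [454.908 -11.134  89.971] Ftool [-13.136 -14.81    5.26 ] Ttool [ 1.971 -2.361 -0.121] w 34.363405007907986 [-0.167  0.185  2.338  0.418  0.148  1.851] j6tq 1.9360296428203583
phi -135.83308560781708 tilt err 0.2739429110845752
top [([335, 190, 5, 5, 16], array([336.81, 191.88]))]
side [([321, 174, 4, 6, 21], array([322.57, 176.38]))]
```

apply_moves(
  motion=[
    {"travel": [-0.1,-0.12,0],"delta_rot": [0,0,7],"gripper": 3.0},
    {"travel": [-0.1,-0.12,0],"delta_rot": [0,0,14],"gripper": 3.0},
    {"travel": [-0.1,-0.12,0],"delta_rot": [0,0,21],"gripper": 3.0},
    {"travel": [-0.1,-0.12,0],"delta_rot": [0,0,28],"gripper": 3.0},
    {"travel": [-0.1,-0.12,0],"delta_rot": [0,0,28],"gripper": 3.0},
  ],
)

```text
time: 9.5
eef_pos: [455.5, -10.4, 90.3]
orientation: [-2.2, 1.734, -0.565]
force: [3.7, 8.1, -2.3]
gripper_width: 34.6
```

```bash
python3 st.py
```

```text
9.5 [455.471 -10.432  90.258] Ftool [-7.401 -4.054  3.546] Ttool [-0.121 -1.417 -0.134] w 34.64168107377924 [-0.163  0.186  2.338  0.402  0.146  2.359] j6tq 1.696343645453453
phi -163.83262347880068 tilt err 0.16649519651498312
top [([335, 190, 5, 4, 14], array([336.93, 191.64]))]
side [([321, 174, 4, 6, 22], array([322.5 , 176.27]))]
```

5.03 rad is wound so far with no stop yet. J6 is running out, so I'll release (the pawl holds the key), turn the open fingers back in place and regrip.

apply_moves(
  motion=[
    {"travel": [0,0,0],"delta_rot": [0,0,0],"gripper": 6.0},
    {"travel": [0,0,0],"delta_rot": [0,0,0],"gripper": 6.0},
    {"travel": [0,0,0],"delta_rot": [0,0,0],"gripper": 6.0},
    {"travel": [0,0,0],"delta_rot": [0,0,0],"gripper": 6.0},
    {"travel": [0,0,0],"delta_rot": [0,0,-8],"gripper": 6.0},
    {"travel": [0,0,0],"delta_rot": [0,0,-16],"gripper": 6.0},
    {"travel": [0,0,0],"delta_rot": [0,0,-24],"gripper": 6.0},
    {"travel": [0,0,0],"delta_rot": [0,0,-32],"gripper": 6.0},
    {"travel": [0,0,0],"delta_rot": [0,0,-40],"gripper": 6.0},
    {"travel": [0,0,0],"delta_rot": [0,0,-48],"gripper": 6.0},
    {"travel": [0,0,0],"delta_rot": [0,0,-56],"gripper": 6.0},
    {"travel": [0,0,0],"delta_rot": [0,0,-64],"gripper": 6.0},
    {"travel": [0,0,0],"delta_rot": [0,0,-72],"gripper": 6.0},
    {"travel": [0,0,0],"delta_rot": [0,0,-80],"gripper": 6.0},
    {"travel": [0,0,0],"delta_rot": [0,0,-88],"gripper": 6.0},
    {"travel": [0,0,0],"delta_rot": [0,0,-96],"gripper": 6.0},
    {"travel": [0,0,0],"delta_rot": [0,0,-104],"gripper": 6.0},
    {"travel": [0,0,0],"delta_rot": [0,0,-112],"gripper": 6.0},
    {"travel": [0,0,0],"delta_rot": [0,0,-120],"gripper": 6.0},
    {"travel": [0,0,0],"delta_rot": [0,0,-120],"gripper": 6.0},
  ],
)

```text
time: 11.6
eef_pos: [456.0, -11.2, 90.5]
orientation: [2.661, 1.07, 0.652]
force: [-1.1, 0.7, 0.3]
gripper_width: 60.0
```

```bash
python3 st.py; python3 - <<'E'
from h import *
kt=KEY+16*Rf[:,2]; T=bot.capture("top");S=bot.capture("side")
print(wing(T,"top",kt,Rf,180),wing(T,"top",kt,Rf,180,45),wing(S,"side",kt,Rf,-60))
E
```

```text
11.6 [455.991 -11.189  90.514] Ftool [-0.129 -1.013 -0.805] Ttool [ 0.127 -0.157 -0.028] w 59.986216854224644 [-0.164  0.186  2.337  0.402  0.144  0.258] j6tq -2.0713482052087784
phi -43.52274577385626 tilt err 0.0763672792047688
top [([335, 190, 5, 5, 16], array([337.06, 191.75]))]
side [([321, 174, 5, 6, 23], array([322.78, 176.22]))]
(np.float64(29.893850579950165), np.float64(0.16718430528517458)) (np.float64(-27.448266168221434), np.float64(0.6316841761769328)) (np.float64(-33.03530337971021), np.float64(0.09516160441034992))
```

apply_moves(
  motion=[
    {"travel": [0,0,0],"delta_rot": [0,0,-8],"gripper": 6.0},
    {"travel": [0,0,0],"delta_rot": [0,0,-16],"gripper": 6.0},
    {"travel": [0,0,0],"delta_rot": [0,0,-24],"gripper": 6.0},
    {"travel": [0,0,0],"delta_rot": [0,0,-32],"gripper": 6.0},
    {"travel": [0,0,0],"delta_rot": [0,0,-40],"gripper": 6.0},
    {"travel": [0,0,0],"delta_rot": [0,0,-48],"gripper": 6.0},
    {"travel": [0,0,0],"delta_rot": [0,0,-56],"gripper": 6.0},
    {"travel": [0,0,0],"delta_rot": [0,0,-64],"gripper": 6.0},
    {"travel": [0,0,0],"delta_rot": [0,0,-72],"gripper": 6.0},
    {"travel": [0,0,0],"delta_rot": [0,0,-75],"gripper": 6.0},
    {"travel": [0,0,0],"delta_rot": [0,0,-75],"gripper": 6.0},
    {"travel": [0,0,0],"delta_rot": [0,0,-75],"gripper": 3.0},
    {"travel": [0,0,0],"delta_rot": [0,0,-75],"gripper": 3.0},
    {"travel": [0,0,0],"delta_rot": [0,0,-75],"gripper": 3.0},
    {"travel": [0,0,0],"delta_rot": [0,0,-75],"gripper": 3.0},
    {"travel": [0,0,0],"delta_rot": [0,0,-75],"gripper": 3.0},
    {"travel": [0,0,0],"delta_rot": [0,0,-75],"gripper": 3.0},
  ],
  squeeze=60,
)

```text
time: 13.5
eef_pos: [455.8, -11.1, 90.8]
orientation: [1.375, 2.315, 0.317]
force: [-6.9, -1.0, 11.6]
gripper_width: 34.9
```

```bash
python3 st.py
```

```text
13.5 [455.838 -11.126  90.786] Ftool [ -0.76   -1.188 -13.492] Ttool [ 0.519  0.073 -0.032] w 34.90257975935373 [-0.164  0.185  2.338  0.402  0.144 -1.047] j6tq 0.03096544649451971
phi 31.268365654205944 tilt err 0.08847919648477753
top [([335, 190, 5, 4, 14], array([336.93, 191.64]))]
side [([321, 174, 5, 6, 23], array([322.78, 176.22]))]
```

apply_moves(
  motion=[
    {"travel": [0,0,-0.05],"delta_rot": [0,0,7],"gripper": 3.0},
    {"travel": [0,0,-0.05],"delta_rot": [0,0,14],"gripper": 3.0},
    {"travel": [0,0,-0.05],"delta_rot": [0,0,21],"gripper": 3.0},
    {"travel": [0,0,-0.05],"delta_rot": [0,0,28],"gripper": 3.0},
    {"travel": [0,0,-0.05],"delta_rot": [0,0,35],"gripper": 3.0},
    {"travel": [0,0,-0.05],"delta_rot": [0,0,42],"gripper": 3.0},
    {"travel": [0,0,-0.05],"delta_rot": [0,0,42],"gripper": 3.0},
  ],
)

```text
time: 14.3
eef_pos: [456.0, -10.7, 91.2]
orientation: [2.181, 1.716, 0.526]
force: [1.6, 11.0, 3.3]
gripper_width: 35.1
```

```bash
python3 st.py
```

```text
14.3 [456.001 -10.726  91.234] Ftool [11.39   0.379 -2.392] Ttool [ 0.117  1.768 -0.117] w 35.07090832979912 [-0.163  0.184  2.337  0.399  0.146 -0.307] j6tq 1.6237637400627136
phi -10.937126584139156 tilt err 0.12088802394032257
top [([335, 190, 5, 5, 15], array([337.2, 191.8]))]
side [([321, 173, 5, 7, 25], array([322.68, 175.92]))]
```

apply_moves(
  motion=[
    {"travel": [0.06,0,0],"delta_rot": [0,0,6],"gripper": 3.0},
    {"travel": [0.06,0,0],"delta_rot": [0,0,12],"gripper": 3.0},
    {"travel": [0.06,0,0],"delta_rot": [0,0,18],"gripper": 3.0},
    {"travel": [0.06,0,0],"delta_rot": [0,0,24],"gripper": 3.0},
    {"travel": [0.06,0,0],"delta_rot": [0,0,24],"gripper": 3.0},
  ],
)

```text
time: 14.9
eef_pos: [457.0, -10.1, 91.7]
orientation: [2.548, 1.255, 0.624]
force: [7.6, 12.5, -0.3]
gripper_width: 34.8
```

```bash
python3 st.py
```

```text
14.9 [457.037 -10.11   91.68 ] Ftool [13.935 -2.4    3.563] Ttool [ 0.555  2.35  -0.151] w 34.803138984830255 [-0.161  0.184  2.335  0.393  0.145  0.119] j6tq 1.4637216925621033
phi -34.898004750024 tilt err 0.16468257707757988
top [([335, 190, 5, 4, 15], array([337.13, 191.53]))]
side [([321, 173, 5, 7, 26], array([322.77, 175.81]))]
```

apply_moves(
  motion=[
    {"travel": [0.08,0,0],"delta_rot": [0,0,6],"gripper": 3.0},
    {"travel": [0.08,0,0],"delta_rot": [0,0,12],"gripper": 3.0},
    {"travel": [0.08,0,0],"delta_rot": [0,0,16],"gripper": 3.0},
    {"travel": [0.08,0,0],"delta_rot": [0,0,16],"gripper": 3.0},
  ],
)

```text
time: 15.4
eef_pos: [456.2, -11.0, 91.2]
orientation: [2.745, 0.905, 0.674]
force: [-7.6, -17.3, 3.5]
gripper_width: 35.1
```

```bash
python3 st.py
```

```text
15.4 [456.162 -10.959  91.2  ] Ftool [-14.454  10.958  -6.292] Ttool [-1.947 -2.732 -0.67 ] w 35.102719480417626 [-0.162  0.184  2.337  0.382  0.144  0.407] j6tq 1.5956177562475204
phi -50.79823524332146 tilt err 0.07692706875384014
top [([335, 190, 5, 5, 17], array([337.  , 191.65]))]
side [([321, 173, 5, 7, 25], array([322.68, 175.92]))]
```

Tz jumped from 0.15 to 0.67 N m, so the key is at the firm stop. I'll press slightly more, hold, then release and back off.

apply_moves(
  motion=[
    {"travel": [0,0,0],"delta_rot": [0,0,3],"gripper": 3.0},
    {"travel": [0,0,0],"delta_rot": [0,0,3],"gripper": 3.0},
    {"travel": [0,0,0],"delta_rot": [0,0,3],"gripper": 3.0},
  ],
)

```text
time: 15.8
eef_pos: [455.9, -11.1, 91.1]
orientation: [2.775, 0.841, 0.682]
force: [-11.0, -20.6, 5.8]
gripper_width: 34.5
```

```bash
python3 st.py
```

```text
15.8 [455.873 -11.116  91.074] Ftool [-17.441  13.39   -9.773] Ttool [-2.352 -3.172 -1.502] w 34.45175972960643 [-0.162  0.184  2.337  0.38   0.144  0.457] j6tq 1.516912691295147
phi -53.570216573842046 tilt err 0.06271878619730643
top [([335, 190, 5, 5, 14], array([337.07, 191.86]))]
side [([321, 173, 5, 7, 25], array([322.68, 175.92]))]
```

apply_moves(
  motion=[
    {"travel": [0,0,0],"delta_rot": [0,0,0],"gripper": 6.0},
    {"travel": [0,0,0],"delta_rot": [0,0,0],"gripper": 6.0},
    {"travel": [0,0,0],"delta_rot": [0,0,0],"gripper": 6.0},
    {"travel": [0,0,0],"delta_rot": [0,0,0],"gripper": 6.0},
    {"travel": [0,0,-2],"delta_rot": [0,0,0],"gripper": 6.0},
    {"travel": [0,0,-5],"delta_rot": [0,0,0],"gripper": 6.0},
    {"travel": [0,0,-8],"delta_rot": [0,0,0],"gripper": 6.0},
    {"travel": [0,0,-11],"delta_rot": [0,0,0],"gripper": 6.0},
    {"travel": [0,0,-11],"delta_rot": [0,0,0],"gripper": 6.0},
  ],
)

```text
time: 16.8
eef_pos: [405.1, -7.7, 191.3]
orientation: [2.773, 0.84, 0.69]
force: [1.2, -0.1, 0.3]
gripper_width: 60.0
```

```bash
python3 st.py; python3 - <<'E'
from h import *
kt=KEY+16*Rf[:,2]; T=bot.capture("top");S=bot.capture("side")
print(wing(T,"top",kt,Rf,180),wing(S,"side",kt,Rf,-60))
a=T[0:400,230:480][170:260]; o=np.hstack([cv2.resize(S[145:225,300:400],None,fx=4,fy=4,interpolation=2),cv2.resize(T[180:260,310:410],None,fx=4,fy=4,interpolation=2)])
cv2.imwrite("pics/wound.png",o[...,::-1])
# flag top in side: topmost/weighted green edge, before vs now
for nm,im in(("start",cv2.imread("pics/side0.png")[...,::-1]),("now",S)):
    h=im[165:185,318:328].astype(int); print(nm,(h[...,1]-np.maximum(h[...,0],h[...,2])).clip(0).sum(1))
E
```

```text
16.8 [405.073  -7.668 191.326] Ftool [0.971 0.742 0.35 ] Ttool [ 0.135 -0.168  0.021] w 59.998923140596844 [-0.183 -0.164  2.339  0.141  0.481  0.691] j6tq 0.298658050596714
phi -53.623694474427445 tilt err 0.3378116350924812
top [([335, 190, 5, 5, 16], array([337.  , 191.75]))]
side [([321, 174, 4, 6, 22], array([322.5 , 176.27]))]
(np.float64(15.67268854675549), np.float64(0.2066748223249896)) (np.float64(18.648213077693246), np.float64(0.46558847456239644))
start [  2   5   3   5   5   0   0   0   0   0   1   1  86 290 131   1   0   0
   0   0]
now [  4   6   3   2   5   0   0   1  43 204 232 174 180 178  80   1   0   0
   0   0]
```

View pics/wound.png

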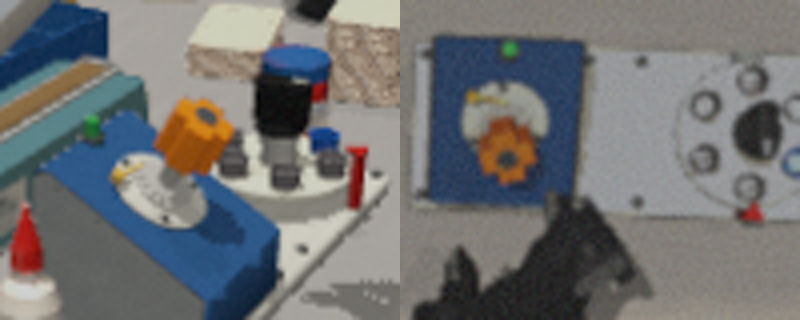

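The flag's green is visible in both views and the carousel is unmoved. The wing angle reads about 17° rather than the expected last-tooth angle, and the flag looks slightly lower than at the stop. I'll measure the flag rise properly.

```bash
cat >> h.py <<'E'
def flagsum(S):
    h=S[165:185,317:329].astype(int); return (h[...,1]-np.maximum(h[...,0],h[...,2])).clip(0).sum(1)
E
python3 - <<'E'
from h import *
F=np.array([506.5,-13.3,109.]); print("px/mm",proj("side",F+[0,0,11])-proj("side",F),proj("top",F+[0,0,11])-proj("top",F))
S=bot.capture("side");T=bot.capture("top"); kt=KEY+16*Rf[:,2]
S0=cv2.imread("pics/side0.png")[...,::-1].copy();T0=cv2.imread("pics/top0.png")[...,::-1].copy()
print(flagsum(S0),flagsum(S))
for th in(-100,-80,-60,-40): print(th,wing(S0,"side",kt,Rf,th),wing(S,"side",kt,Rf,th))
for th in(160,180,200): print(th,wing(T0,"top",kt,Rf,th),wing(T,"top",kt,Rf,th))
o=np.vstack([np.hstack([rect(T0,"top",kt,Rf),rect(S0,"side",kt,Rf)]),np.hstack([rect(T,"top",kt,Rf),rect(S,"side",kt,Rf)])])
cv2.imwrite("pics/rect2.png",cv2.resize(o,(600,600))[...,::-1])
E
```

```text
px/mm [[ 0.015 -4.248]] [[ 0.215 -0.446]]
[  2   5   3   5   5   2   0   1   0   0   1   1  86 290 131   1   0   0
   0   0] [  2   5   5   3   6   2   0   1  38 207 232 178 183 179  74   0   0   0
   0   0]
-100 (np.float64(17.080934767340207), np.float64(0.05455723254165507)) (np.float64(13.778632795317113), np.float64(0.35279995395420527))
-80 (np.float64(36.90261688206316), np.float64(0.12593394238886207)) (np.float64(17.386370993705835), np.float64(0.39210895192368633))
-60 (np.float64(32.131882459723855), np.float64(0.19622099688253286)) (np.float64(18.720964756952117), np.float64(0.46318209072223177))
-40 (np.float64(37.41626787849882), np.float64(0.36962769450339517)) (np.float64(28.815449773365472), np.float64(0.42218893926277484))
160 (np.float64(35.3280102023079), np.float64(0.09302126405835212)) (np.float64(12.251719406891672), np.float64(0.18933635183238842))
180 (np.float64(35.483106592470364), np.float64(0.15980746179690852)) (np.float64(15.23190109937668), np.float64(0.21558259317655634))
200 (np.float64(36.07016678010378), np.float64(0.16824787890694223)) (np.float64(14.465230104732097), np.float64(0.23192098937479375))
```

View pics/rect2.png

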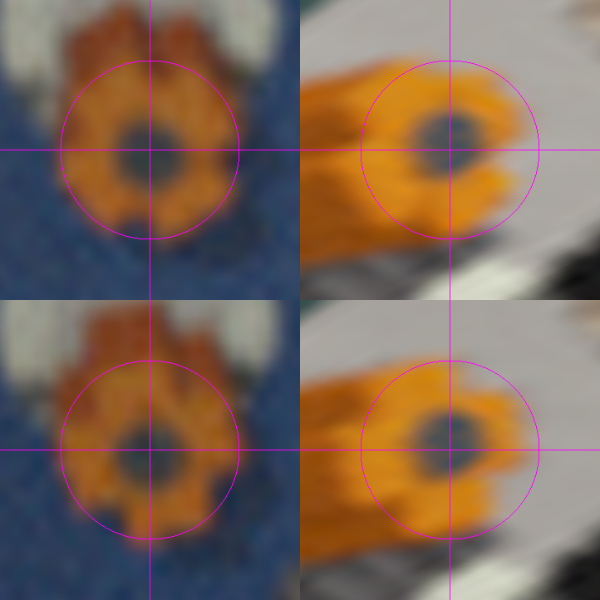

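The key rests at about 15° (roughly 5.1 rad, flag about 9–10 mm). It sprang back more than one tooth, probably because I released it while pressed hard on the stop (1.5 N m). I'll regrip, go gently to the stop, ease back onto the pawl, then let go.

```bash
python3 - <<'E'
from h import *
p=np.array([455.9,-11.1,90.8]); _,Rt=tool(Rf,14,KEY)
print(*go(p-Rt[:,2]*60,Rt)); print(*go(p,Rt))
E
```

```text
[-0.048  0.117  4.929] [ -0.134  -0.058 -67.648]
[-0.045  0.131 10.929] [ -0.134  -0.058 -67.648]
```

apply_moves(
  motion=[
    {"travel": [-0.05,0.12,1],"delta_rot": [-0.1,0,-8],"gripper": 6.0},
    {"travel": [-0.05,0.12,2],"delta_rot": [-0.1,0,-16],"gripper": 6.0},
    {"travel": [-0.05,0.12,3],"delta_rot": [-0.1,0,-24],"gripper": 6.0},
    {"travel": [-0.05,0.12,4],"delta_rot": [-0.1,0,-32],"gripper": 6.0},
    {"travel": [-0.05,0.12,4.9],"delta_rot": [-0.1,0,-40],"gripper": 6.0},
    {"travel": [-0.05,0.12,4.9],"delta_rot": [-0.1,0,-48],"gripper": 6.0},
    {"travel": [-0.05,0.12,4.9],"delta_rot": [-0.1,0,-56],"gripper": 6.0},
    {"travel": [-0.05,0.12,4.9],"delta_rot": [-0.1,0,-64],"gripper": 6.0},
    {"travel": [-0.05,0.12,4.9],"delta_rot": [-0.1,0,-67.6],"gripper": 6.0},
    {"travel": [-0.05,0.13,7],"delta_rot": [-0.1,0,-67.6],"gripper": 6.0},
    {"travel": [-0.05,0.13,9.5],"delta_rot": [-0.1,0,-67.6],"gripper": 6.0},
    {"travel": [-0.05,0.13,10.9],"delta_rot": [-0.1,0,-67.6],"gripper": 6.0},
    {"travel": [-0.05,0.13,10.9],"delta_rot": [-0.1,0,-67.6],"gripper": 6.0},
    {"travel": [-0.05,0.13,10.9],"delta_rot": [-0.1,0,-67.6],"gripper": 3.0},
    {"travel": [-0.05,0.13,10.9],"delta_rot": [-0.1,0,-67.6],"gripper": 3.0},
    {"travel": [-0.05,0.13,10.9],"delta_rot": [-0.1,0,-67.6],"gripper": 3.0},
    {"travel": [-0.05,0.13,10.9],"delta_rot": [-0.1,0,-67.6],"gripper": 3.0},
    {"travel": [-0.05,0.13,10.9],"delta_rot": [-0.1,0,-67.6],"gripper": 3.0},
    {"travel": [-0.05,0.13,10.9],"delta_rot": [-0.1,0,-67.6],"gripper": 3.0},
  ],
  squeeze=60,
)

```text
time: 19.0
eef_pos: [455.3, -11.2, 92.5]
orientation: [1.725, 2.103, 0.407]
force: [-5.4, -1.9, 1.0]
gripper_width: 34.2
```

```bash
sed -i '$a print(flagsum(bot.capture("side")))' st.py; python3 st.py
```

```text
19.0 [455.32  -11.168  92.53 ] Ftool [-1.11  -4.601 -3.377] Ttool [ 0.899 -0.242 -0.035] w 34.2108552668761 [-0.164  0.179  2.338  0.388  0.148 -0.732] j6tq 0.019183136173523962
phi 13.965344755094264 tilt err 0.09990639865820075
top [([335, 190, 5, 4, 13], array([337.08, 191.69]))]
side [([321, 174, 4, 6, 22], array([322.5 , 176.27]))]
[  5   6   3   4   7   4   0   0  39 206 239 182 189 181  79   1   0   0
   0   0]
```

apply_moves(
  motion=[
    {"travel": [0,-0.03,0],"delta_rot": [0,0,6],"gripper": 3.0},
    {"travel": [0,-0.03,0],"delta_rot": [0,0,12],"gripper": 3.0},
    {"travel": [0,-0.03,0],"delta_rot": [0,0,18],"gripper": 3.0},
    {"travel": [0,-0.03,0],"delta_rot": [0,0,24],"gripper": 3.0},
    {"travel": [0,-0.03,0],"delta_rot": [0,0,30],"gripper": 3.0},
    {"travel": [0,-0.03,0],"delta_rot": [0,0,30],"gripper": 3.0},
  ],
)

```text
time: 19.75
eef_pos: [455.7, -10.5, 92.9]
orientation: [2.268, 1.622, 0.55]
force: [2.4, 18.9, 1.5]
gripper_width: 34.7
```

```bash
python3 st.py
```

```text
19.75 [455.657 -10.483  92.898] Ftool [18.83  -3.371 -0.597] Ttool [ 0.576  3.128 -0.222] w 34.71109169544178 [-0.163  0.179  2.338  0.392  0.149 -0.208] j6tq 1.3985920697450638
phi -16.193464544472366 tilt err 0.17029663301671702
top [([335, 190, 4, 5, 13], array([336.77, 191.92]))]
side [([321, 174, 4, 6, 22], array([322.5 , 176.27]))]
[  4   5   3   4   5   2   0   2  46 225 234 181 190 179  80   2   0   0
   0   0]
```

apply_moves(
  motion=[
    {"travel": [0,0,0],"delta_rot": [0,0,5],"gripper": 3.0},
    {"travel": [0,0,0],"delta_rot": [0,0,10],"gripper": 3.0},
    {"travel": [0,0,0],"delta_rot": [0,0,15],"gripper": 3.0},
    {"travel": [0,0,0],"delta_rot": [0,0,15],"gripper": 3.0},
  ],
)

```text
time: 20.3
eef_pos: [455.7, -10.5, 92.9]
orientation: [2.496, 1.332, 0.61]
force: [-1.5, 10.2, 5.2]
gripper_width: 34.5
```

```bash
python3 st.py
```

```text
20.3 [455.738 -10.523  92.93 ] Ftool [ 9.078 -4.643 -5.494] Ttool [ 1.203  1.531 -0.172] w 34.52851970572332 [-0.163  0.179  2.338  0.392  0.149  0.054] j6tq 1.242128647863865
phi -31.146708419218562 tilt err 0.1754333372709006
top [([335, 190, 5, 4, 15], array([337.07, 191.6 ]))]
side [([321, 173, 5, 7, 25], array([322.68, 175.92]))]
[  3   2   3   3   4   3   0   4  70 275 233 181 192 180  83   0   0   0
   0   0]
```

apply_moves(
  motion=[
    {"travel": [0,0,0],"delta_rot": [0,0,4],"gripper": 3.0},
    {"travel": [0,0,0],"delta_rot": [0,0,8],"gripper": 3.0},
    {"travel": [0,0,0],"delta_rot": [0,0,8],"gripper": 3.0},
  ],
)

```text
time: 20.75
eef_pos: [455.6, -10.9, 92.8]
orientation: [2.603, 1.166, 0.639]
force: [-4.7, 4.5, 7.3]
gripper_width: 34.3
```

```bash
python3 st.py
```

```text
20.75 [455.611 -10.93   92.845] Ftool [ 2.795 -3.34  -8.75 ] Ttool [ 0.928  0.225 -0.153] w 34.28610488331906 [-0.164  0.179  2.338  0.391  0.148  0.192] j6tq 1.1084813252091408
phi -39.07462769472221 tilt err 0.16090137882380512
top [([335, 190, 5, 5, 14], array([337.07, 191.86]))]
side [([321, 173, 4, 7, 24], array([322.58, 176.  ]))]
[  4   5   3   5   6   2   0   2  71 287 227 182 188 181  83   4   0   0
   0   0]
```

apply_moves(
  motion=[
    {"travel": [0,0,0],"delta_rot": [0,0,4],"gripper": 3.0},
    {"travel": [0,0,0],"delta_rot": [0,0,8],"gripper": 3.0},
    {"travel": [0,0,0],"delta_rot": [0,0,8],"gripper": 3.0},
  ],
)

```text
time: 21.2
eef_pos: [454.3, -12.0, 92.0]
orientation: [2.703, 0.989, 0.662]
force: [-15.2, -18.6, 5.6]
gripper_width: 34.4
```

```bash
python3 st.py
```

```text
21.2 [454.286 -11.991  91.985] Ftool [-20.438   7.294 -11.642] Ttool [-1.03  -3.477 -0.396] w 34.353059384855456 [-0.166  0.179  2.34   0.39   0.147  0.331] j6tq 1.2470320612192154
phi -47.09259914463055 tilt err 0.05070702025498596
top [([335, 190, 5, 4, 16], array([337. , 191.5]))]
side [([321, 173, 5, 7, 25], array([322.68, 175.92]))]
[  4   5   6   4   5   3   0   2  73 288 226 183 190 177  82   1   0   0
   0   0]
```

At the stop again (Tz −0.40). Now easing back until the pawl carries the spring.

apply_moves(
  motion=[
    {"travel": [-0.05,0,0],"delta_rot": [0,0,-3],"gripper": 3.0},
    {"travel": [-0.05,0,0],"delta_rot": [0,0,-6],"gripper": 3.0},
    {"travel": [-0.05,0,0],"delta_rot": [0,0,-9],"gripper": 3.0},
    {"travel": [-0.05,0,0],"delta_rot": [0,0,-12],"gripper": 3.0},
    {"travel": [-0.05,0,0],"delta_rot": [0,0,-12],"gripper": 3.0},
  ],
)

```text
time: 21.85
eef_pos: [455.0, -11.7, 92.3]
orientation: [2.548, 1.253, 0.623]
force: [-6.5, -1.9, 4.9]
gripper_width: 34.4
```

```bash
python3 st.py
```

```text
21.85 [455.001 -11.686  92.312] Ftool [-3.726 -1.479 -7.344] Ttool [ 0.541 -0.841 -0.175] w 34.406308179221064 [-0.166  0.179  2.339  0.397  0.147  0.112] j6tq -0.6283673085272312
phi -34.95880857973435 tilt err 0.11827322587763892
top [([335, 190, 4, 4, 12], array([336.92, 191.67]))]
side [([321, 173, 4, 7, 23], array([322.52, 176.13]))]
[  3   7   3   3   6   3   0   0  46 228 236 181 190 180  83   2   0   0
   0   0]
```

The flag dropped about a tooth while the tool went back only 12°, so the key may be lagging the tool. I'll check the actual key angle in the camera now.

```bash
python3 - <<'E'
from h import *
S=bot.capture("side");T=bot.capture("top"); kt=KEY+16*Rf[:,2]
print([np.round(wing(T,"top",kt,Rf,th,h),2) for th,h in((180,90),(170,60),(150,45),(200,45))],[np.round(wing(S,"side",kt,Rf,th,h),2) for th,h in((-60,90),(-40,45))])
o=np.hstack([rect(T,"top",kt,Rf),rect(S,"side",kt,Rf)]); u=cv2.resize(S[145:205,310:400],None,fx=6,fy=6,interpolation=2)
o=cv2.resize(o,(540,270));cv2.imwrite("pics/grip.png",np.vstack([o,u])[...,::-1])
E
```

```text
[array([29.42,  0.26]), array([42.43,  0.43]), array([38.74,  0.38]), array([-18.19,   0.96])] [array([12.52,  0.27]), array([-13.15,   0.16])]
```

View pics/grip.png

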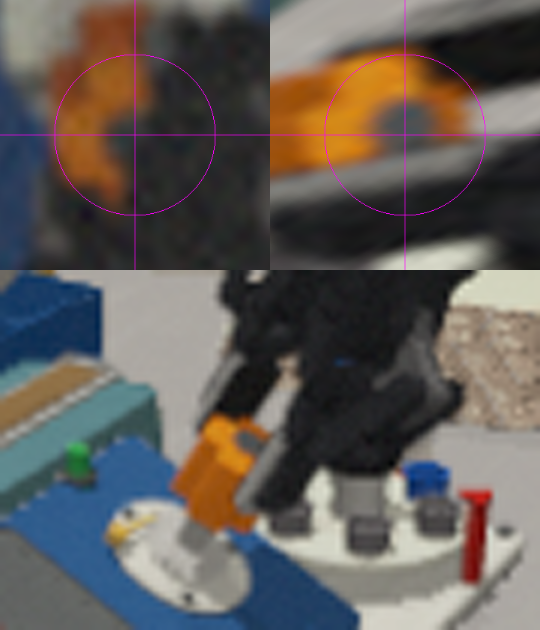

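The crop shows the pads on a wing pair, the flag up and the key occluded by the finger, so it doesn't settle the angle. I've used my 12 views, so numbers only from here. I'll ease back further and see at which tool angle the pawl takes the load (Tz → 0).

apply_moves(
  motion=[
    {"travel": [0,0,0],"delta_rot": [0,0,-3],"gripper": 3.0},
    {"travel": [0,0,0],"delta_rot": [0,0,-5],"gripper": 3.0},
    {"travel": [0,0,0],"delta_rot": [0,0,-5],"gripper": 3.0},
  ],
)

```text
time: 22.4
eef_pos: [455.0, -11.7, 92.3]
orientation: [2.479, 1.353, 0.605]
force: [-6.9, -5.0, 6.9]
gripper_width: 34.3
```

```bash
python3 st.py
```

```text
22.4 [455.028 -11.735  92.317] Ftool [-5.888  0.376 -9.198] Ttool [ 0.504 -1.052  0.051] w 34.32832418494361 [-0.166  0.179  2.339  0.397  0.147  0.026] j6tq -0.505648422986269
phi -30.051899682186146 tilt err 0.12649047654304513
top [([335, 190, 5, 4, 15], array([337.07, 191.6 ]))]
side [([321, 174, 4, 6, 22], array([322.5 , 176.27]))]
[  3   7   2   2   8   3   0   2  40 214 253 182 191 183  79   1   0   0
   0   0]
```

apply_moves(
  motion=[
    {"travel": [0,0,0],"delta_rot": [0,0,-3],"gripper": 3.0},
    {"travel": [0,0,0],"delta_rot": [0,0,-5],"gripper": 3.0},
    {"travel": [0,0,0],"delta_rot": [0,0,-5],"gripper": 3.0},
  ],
)

```text
time: 22.85
eef_pos: [455.1, -11.7, 92.3]
orientation: [2.405, 1.454, 0.585]
force: [-7.9, -3.7, 6.2]
gripper_width: 34.3
```

```bash
python3 st.py
```

```text
22.85 [455.069 -11.695  92.349] Ftool [-5.273 -1.794 -9.148] Ttool [ 0.65  -0.849 -0.141] w 34.25445309281213 [-0.166  0.179  2.339  0.397  0.147 -0.061] j6tq -0.2892083767801523
phi -25.008227999920297 tilt err 0.12927032907545363
top [([335, 190, 5, 4, 16], array([337. , 191.5]))]
side [([321, 174, 4, 6, 22], array([322.5 , 176.27]))]
[  4   6   4   4   8   3   0   0  37 201 269 183 189 179  76   1   0   0
   0   0]
```

The pawl took the load at phi ≈ −30 (Tz ≈ +0.05), but dragging the key back farther pulled it over the tooth. So I'll wind lightly to the stop again, ease back only to just before that tooth (≈ −37°), and open there.

apply_moves(
  motion=[
    {"travel": [0,0,0],"delta_rot": [0,0,6],"gripper": 3.0},
    {"travel": [0,0,0],"delta_rot": [0,0,12],"gripper": 3.0},
    {"travel": [0,0,0],"delta_rot": [0,0,18],"gripper": 3.0},
    {"travel": [0,0,0],"delta_rot": [0,0,21],"gripper": 3.0},
    {"travel": [0,0,0],"delta_rot": [0,0,21],"gripper": 3.0},
  ],
)

```text
time: 23.5
eef_pos: [454.7, -11.7, 92.1]
orientation: [2.689, 1.014, 0.66]
force: [-9.2, -7.1, 6.3]
gripper_width: 34.4
```

```bash
python3 st.py
```

```text
23.5 [454.747 -11.722  92.149] Ftool [-8.748  2.068 -9.73 ] Ttool [ 0.032 -1.555 -1.502] w 34.431936736019566 [-0.166  0.179  2.34   0.395  0.147  0.307] j6tq 2.2153155505657196
phi -45.976717545513594 tilt err 0.09400985143511542
top [([335, 190, 5, 4, 13], array([337.08, 191.69]))]
side [([321, 173, 5, 7, 25], array([322.68, 175.92]))]
[  2   5   3   4   5   2   0   0  68 284 230 175 186 181  77   4   0   0
   0   0]
```

apply_moves(
  motion=[
    {"travel": [0,0,0],"delta_rot": [0,0,-3],"gripper": 3.0},
    {"travel": [0,0,0],"delta_rot": [0,0,-6],"gripper": 3.0},
    {"travel": [0,0,0],"delta_rot": [0,0,-9],"gripper": 3.0},
    {"travel": [0,0,0],"delta_rot": [0,0,-9],"gripper": 3.0},
  ],
)

```text
time: 24.05
eef_pos: [454.8, -11.8, 92.2]
orientation: [2.576, 1.21, 0.63]
force: [-9.6, -6.9, 6.0]
gripper_width: 34.2
```

```bash
python3 st.py
```

```text
24.05 [454.826 -11.82   92.189] Ftool [-9.092  0.135 -9.687] Ttool [ 0.259 -1.527 -0.154] w 34.230616791143404 [-0.166  0.179  2.34   0.397  0.147  0.148] j6tq -0.4950805753469467
phi -36.9853673538438 tilt err 0.10646866649011698
top [([335, 190, 5, 4, 14], array([336.93, 191.64]))]
side [([321, 174, 4, 6, 22], array([322.5 , 176.27]))]
[  3   7   4   3   7   3   0   1  45 220 236 180 185 180  80   3   0   0
   0   0]
```

apply_moves(
  motion=[
    {"travel": [0,0,0],"delta_rot": [0,0,0],"gripper": 3.5},
    {"travel": [0,0,0],"delta_rot": [0,0,0],"gripper": 3.7},
    {"travel": [0,0,0],"delta_rot": [0,0,0],"gripper": 4.0},
    {"travel": [0,0,0],"delta_rot": [0,0,0],"gripper": 4.5},
    {"travel": [0,0,0],"delta_rot": [0,0,0],"gripper": 6.0},
    {"travel": [0,0,0],"delta_rot": [0,0,0],"gripper": 6.0},
    {"travel": [0,0,0],"delta_rot": [0,0,0],"gripper": 6.0},
  ],
  squeeze=20,
)

```text
time: 24.9
eef_pos: [455.6, -11.6, 92.0]
orientation: [2.576, 1.209, 0.631]
force: [-0.3, 0.3, 0.2]
gripper_width: 60.0
```

```bash
python3 st.py;  python3 - <<'E'
from h import *
S=bot.capture("side");T=bot.capture("top"); kt=KEY+16*Rf[:,2]
print([np.round(wing(T,"top",kt,Rf,th,h),2) for th,h in((180,90),(170,60),(150,45),(200,45))],[np.round(wing(S,"side",kt,Rf,th,h),2) for th,h in((-60,90),(-40,45))])
E
```

```text
24.9 [455.564 -11.594  91.975] Ftool [ 0.082 -0.306 -0.378] Ttool [ 0.201 -0.17  -0.007] w 59.9758306918146 [-0.165  0.181  2.338  0.398  0.146  0.148] j6tq 0.005065473960712552
phi -37.03851250352883 tilt err 0.12496981660952504
top [([335, 190, 5, 5, 16], array([337.06, 191.75]))]
side [([321, 174, 4, 6, 22], array([322.5 , 176.27]))]
[  4   8   5   4   7   3   0   1  39 208 239 180 189 178  80   2   0   0
   0   0]
[array([13.77,  0.28]), array([31.65,  0.1 ]), array([24.77,  0.16]), array([-8.15,  0.88])] [array([18.07,  0.47]), array([26.26,  0.25])]
```

The key has now come to rest at the same angle (≈15°) after both releases from the stop, about 290° from the start, which matches the flag level. The jaws may have slipped round the key past the true stop. I'll test this directly: regrip squarely with more squeeze and sample the torque in small steps.

apply_moves(
  motion=[
    {"travel": [0,0,0],"delta_rot": [0,0,-8],"gripper": 6.0},
    {"travel": [0,0,0],"delta_rot": [0,0,-16],"gripper": 6.0},
    {"travel": [0,0,0],"delta_rot": [0,0,-24],"gripper": 6.0},
    {"travel": [0,0,0],"delta_rot": [0,0,-32],"gripper": 6.0},
    {"travel": [0,0,0],"delta_rot": [0,0,-40],"gripper": 6.0},
    {"travel": [0,0,0],"delta_rot": [0,0,-48],"gripper": 6.0},
    {"travel": [0,0,0],"delta_rot": [0,0,-52],"gripper": 6.0},
    {"travel": [0,0,0],"delta_rot": [0,0,-52],"gripper": 3.0},
    {"travel": [0,0,0],"delta_rot": [0,0,-52],"gripper": 3.0},
    {"travel": [0,0,0],"delta_rot": [0,0,-52],"gripper": 3.0},
    {"travel": [0,0,0],"delta_rot": [0,0,-52],"gripper": 3.0},
    {"travel": [0,0,0],"delta_rot": [0,0,-52],"gripper": 3.0},
  ],
  squeeze=100,
)

```text
time: 26.35
eef_pos: [455.3, -11.6, 92.3]
orientation: [1.707, 2.114, 0.403]
force: [-11.2, -0.2, 15.4]
gripper_width: 33.6
```

```bash
python3 st.py
```

```text
26.35 [455.35  -11.609  92.336] Ftool [  0.008  -2.635 -18.84 ] Ttool [0.61  0.021 0.019] w 33.63115606456251 [-0.166  0.18   2.339  0.398  0.146 -0.758] j6tq -0.0014901906251907349
phi 14.834760578394665 tilt err 0.14847497008396177
top [([335, 190, 5, 5, 15], array([337.  , 191.73]))]
side [([321, 174, 4, 6, 22], array([322.5 , 176.27]))]
[  4   7   3   5   6   3   1   0  41 209 237 183 191 177  80   2   0   0
   0   0]
```

apply_moves(
  motion=[
    {"travel": [0,0,0],"delta_rot": [0,0,4],"gripper": 3.0},
    {"travel": [0,0,0],"delta_rot": [0,0,8],"gripper": 3.0},
  ],
)

```text
time: 26.7
eef_pos: [455.4, -11.5, 92.3]
orientation: [1.864, 1.999, 0.444]
force: [-10.6, 0.1, 15.4]
gripper_width: 33.5
```

```bash
python3 st.py
```

```text
26.7 [455.357 -11.547  92.319] Ftool [ -0.184  -2.071 -18.592] Ttool [ 0.513 -0.002 -0.184] w 33.46912900075397 [-0.165  0.18   2.339  0.398  0.146 -0.616] j6tq -1.0455458611249924
phi 6.709722404444753 tilt err 0.1452538982185792
top [([335, 190, 4, 4, 13], array([336.77, 191.62]))]
side [([321, 173, 5, 7, 25], array([322.68, 175.92]))]
[  3   9   4   4   6   3   0   1  74 294 233 179 191 177  80   0   0   0
   0   0]
```

apply_moves(
  motion=[
    {"travel": [0,0,0],"delta_rot": [0,0,4],"gripper": 3.0},
    {"travel": [0,0,0],"delta_rot": [0,0,6],"gripper": 3.0},
  ],
)

```text
time: 27.05
eef_pos: [455.4, -11.6, 92.3]
orientation: [1.968, 1.913, 0.471]
force: [-10.0, -0.2, 13.8]
gripper_width: 33.6
```

```bash
python3 st.py
```

```text
27.05 [455.376 -11.551  92.342] Ftool [ -0.605  -2.311 -16.926] Ttool [ 0.518 -0.136 -3.378] w 33.59599061113248 [-0.165  0.18   2.339  0.395  0.146 -0.514] j6tq 3.200842961668968
phi 1.0678483121401774 tilt err 0.141340103480662
top [([335, 190, 5, 4, 14], array([336.93, 191.64]))]
side [([321, 173, 4, 7, 24], array([322.58, 176.  ]))]
[  4   7   5   3   8   3   0   0  45 221 235 183 190 182  80   0   0   0
   0   0]
```

Confirmed: with a square, firm grip the stop (Tz −3.4 N m) comes only about 11–14° past the rest position. So the rest angle is the last tooth and the spring is fully wound. I'll hold briefly, ease off, release and retract.

apply_moves(
  motion=[
    {"travel": [0,0,0],"delta_rot": [0,0,-2],"gripper": 3.0},
    {"travel": [0,0,0],"delta_rot": [0,0,-4],"gripper": 3.0},
    {"travel": [0,0,0],"delta_rot": [0,0,-4],"gripper": 3.0},
    {"travel": [0,0,0],"delta_rot": [0,0,-4],"gripper": 3.6},
    {"travel": [0,0,0],"delta_rot": [0,0,-4],"gripper": 4.0},
    {"travel": [0,0,0],"delta_rot": [0,0,-4],"gripper": 6.0},
    {"travel": [0,0,0],"delta_rot": [0,0,-4],"gripper": 6.0},
    {"travel": [0,0,0],"delta_rot": [0,0,-4],"gripper": 6.0},
    {"travel": [0,0,-3],"delta_rot": [0,0,-4],"gripper": 6.0},
    {"travel": [0,0,-7],"delta_rot": [0,0,-4],"gripper": 6.0},
    {"travel": [0,0,-11],"delta_rot": [0,0,-4],"gripper": 6.0},
    {"travel": [0,0,-11],"delta_rot": [0,0,-4],"gripper": 6.0},
  ],
)

```text
time: 28.4
eef_pos: [404.3, -9.5, 193.4]
orientation: [1.891, 1.968, 0.457]
force: [0.5, 0.0, -0.1]
gripper_width: 59.7
```

```bash
python3 st.py; python3 - <<'E'
from h import *
S=bot.capture("side");T=bot.capture("top"); kt=KEY+16*Rf[:,2]
print(wing(T,"top",kt,Rf,180),wing(S,"side",kt,Rf,-60))
off=35.
def tgt(phi,dz):
    p,Rt=tool(Rm,phi,KNOB+[0,0,dz]); return p,Rt
for phi in(90,-90):
  for dz in(60,60-off):
    p,Rt=tgt(phi,dz); print(phi,dz,p,*go(p,Rt))
print(blobs(T,(100,120,60),(125,255,255),(400,205,425,235)))
E
```

```text
28.4 [404.286  -9.517 193.45 ] Ftool [0.022 0.422 0.376] Ttool [ 0.23   0.047 -0.013] w 59.67462558025399 [-0.19  -0.172  2.34   0.146  0.483 -0.342] j6tq 0.4719027131795883
phi 4.9899205243156155 tilt err 0.5870673192773161
top [([335, 190, 5, 4, 16], array([336.94, 191.69]))]
side [([321, 174, 4, 6, 22], array([322.5 , 176.27]))]
[  3   7   4   3   7   3   0   0  38 207 247 180 177 174  77   2   0   0
   0   0]
(np.float64(20.67939726934312), np.float64(0.1764975180973405)) (np.float64(19.03928258048407), np.float64(0.48396390504504244))
90 60 [ 449.  -189.3  121.3] [-17.864   0.121   8.359] [ 20.768  22.539 -83.207]
90 25.0 [ 449.  -189.3   86.3] [-17.726  -1.514  11.45 ] [ 20.768  22.539 -83.207]
-90 60 [ 449.  -189.3  121.3] [-17.864   0.121   8.359] [ 23.069 -21.257  92.886]
-90 25.0 [ 449.  -189.3   86.3] [-17.726  -1.514  11.45 ] [ 23.069 -21.257  92.886]
[]
```

The flag and key are again at the rest level. Next, a hover over the carousel knob with the tool vertical.

apply_moves(
  motion=[
    {"travel": [-17.9,0.1,8.4],"delta_rot": [20.8,22.5,-83.2],"gripper": 5.0},
    {"travel": [-17.9,0.1,8.4],"delta_rot": [20.8,22.5,-83.2],"gripper": 5.0},
    {"travel": [-17.9,0.1,8.4],"delta_rot": [20.8,22.5,-83.2],"gripper": 5.0},
    {"travel": [-17.9,0.1,8.4],"delta_rot": [20.8,22.5,-83.2],"gripper": 5.0},
    {"travel": [-17.9,0.1,8.4],"delta_rot": [20.8,22.5,-83.2],"gripper": 5.0},
    {"travel": [-17.9,0.1,8.4],"delta_rot": [20.8,22.5,-83.2],"gripper": 5.0},
    {"travel": [-17.9,0.1,8.4],"delta_rot": [20.8,22.5,-83.2],"gripper": 5.0},
    {"travel": [-17.9,0.1,8.4],"delta_rot": [20.8,22.5,-83.2],"gripper": 5.0},
    {"travel": [-17.9,0.1,8.4],"delta_rot": [20.8,22.5,-83.2],"gripper": 5.0},
    {"travel": [-17.9,0.1,8.4],"delta_rot": [20.8,22.5,-83.2],"gripper": 5.0},
    {"travel": [-17.9,0.1,8.4],"delta_rot": [20.8,22.5,-83.2],"gripper": 5.0},
    {"travel": [-17.9,0.1,8.4],"delta_rot": [20.8,22.5,-83.2],"gripper": 5.0},
    {"travel": [-17.9,0.1,8.4],"delta_rot": [20.8,22.5,-83.2],"gripper": 5.0},
    {"travel": [-17.9,0.1,8.4],"delta_rot": [20.8,22.5,-83.2],"gripper": 5.0},
  ],
)

```text
time: 30.05
eef_pos: [449.2, -189.3, 121.1]
orientation: [0.079, 3.139, 0.001]
force: [0.3, 0.9, -1.0]
gripper_width: 50.1
```

```bash
python3 - <<'E'
from h import *
s=bot.observe();print(s['time'],s['eef_pos'],s['force'],s['joint_positions'])
p,Rt=tool(Rm,90,KNOB); print(p,*go(p,Rt))
# gripper dark silhouette vs knob in side view: dark columns/rows near knob
S=bot.capture("side"); g=S.max(2)[100:180,355:395]; 
for r in range(0,80,3): print(100+r,''.join('#' if v<60 else '+' if v<110 else '.' for v in g[r]))
for z in(156,121,97): print(z,proj("side",[[449,-164,z],[449,-189,z],[449,-214,z]]).round(1).tolist())
E
```

```text
30.05 [ 449.196 -189.339  121.06 ] [ 0.273  0.887 -0.974] [-0.495  0.334  1.882  0.002  0.925 -2.017]
[ 449.  -189.3   61.3] [ 0.028 -0.002  5.976] [ 0.046  0.08  -0.187]
100 ..........########################.....+
103 .........+##+++##################......+
106 .....++..+..++###################.......
109 ....+##++++#####################....+++.
112 ....+###++###############.######........
115 ....+##########################.........
118 ....+###########+##############....+....
121 .....+##+######.+###########............
124 .....+#########+###+#######+............
127 .....+####################..............
130 .........+###############+..............
133 ..........#####+++#######+..............
136 .........+#####+++#######+..............
139 .........+#####++.......................
142 .........+#####++.......................
145 ........................................
148 ........................................
151 ........................................
154 ........................................
157 ........................................
160 ..........+.............................
163 .........+###+++++++++++++++............
166 .........##############+................
169 .........##############.................
172 ........+##############.................
175 .........+############+.................
178 ....+.....##########+++.....+...........
156 [[369.1, 145.9], [372.5, 143.2], [375.7, 140.6]]
121 [[368.4, 158.6], [371.7, 155.7], [374.9, 152.9]]
97 [[367.9, 167.0], [371.2, 164.0], [374.4, 161.1]]
```

The silhouette confirms the offset: the finger ends are at about z ≈ 160 against a reported 121, so about 35 mm once the opening is allowed for. Descending in two steps with a force check.

apply_moves(
  motion=[
    {"travel": [0,0,3],"delta_rot": [0,0,0],"gripper": 5.0},
    {"travel": [0,0,6],"delta_rot": [0,0,0],"gripper": 5.0},
    {"travel": [0,0,7],"delta_rot": [0,0,0],"gripper": 5.0},
    {"travel": [0,0,7.5],"delta_rot": [0,0,0],"gripper": 5.0},
    {"travel": [0,0,8],"delta_rot": [0,0,0],"gripper": 5.0},
    {"travel": [0,0,8],"delta_rot": [0,0,0],"gripper": 5.0},
  ],
)

```text
time: 30.7
eef_pos: [449.9, -190.1, 42.8]
orientation: [0.075, 3.137, -0.002]
force: [-0.3, -0.7, -0.9]
gripper_width: 50.0
```

apply_moves(
  motion=[
    {"travel": [0,0,0.5],"delta_rot": [0,0,0],"gripper": 5.0},
    {"travel": [0,0,0.9],"delta_rot": [0,0,0],"gripper": 5.0},
    {"travel": [0,0,0.9],"delta_rot": [0,0,0],"gripper": 1.0},
    {"travel": [0,0,0.9],"delta_rot": [0,0,0],"gripper": 1.0},
    {"travel": [0,0,0.9],"delta_rot": [0,0,0],"gripper": 1.0},
    {"travel": [0,0,0.9],"delta_rot": [0,0,0],"gripper": 1.0},
    {"travel": [0,0,0.9],"delta_rot": [0,0,0],"gripper": 1.0},
  ],
  squeeze=50,
)

```text
time: 31.4
eef_pos: [449.8, -191.4, 33.9]
orientation: [0.074, 3.137, -0.005]
force: [-4.3, -12.1, 0.3]
gripper_width: 15.0
```

```bash
python3 - <<'E'
from h import *
s=bot.observe();Rt=R.from_rotvec(s['orientation']).as_matrix();print(s['time'],s['eef_pos'],s['force']@Rt,s['torque']@Rt,s['gripper_width'])
S=bot.capture("side");print(blobs(S,(100,130,40),(125,255,255),(370,172,400,190)),flagsum(S))
E
```

```text
31.4 [ 449.839 -191.433   33.95 ] [  3.694 -12.326  -0.229] [1.606 0.578 0.081] 15.023689499023392
[([378, 177, 7, 6, 33], array([380.58, 179.36]))] [  4   6   3   5   8   2   0   0  41 220 266 191 197 188  85   2   0   0
   0   0]
```

apply_moves(
  motion=[
    {"travel": [0.03,-0.1,0],"delta_rot": [0,0,6],"gripper": 1.0},
    {"travel": [0.03,-0.1,0],"delta_rot": [0,0,12],"gripper": 1.0},
    {"travel": [0.03,-0.1,0],"delta_rot": [0,0,18],"gripper": 1.0},
    {"travel": [0.03,-0.1,0],"delta_rot": [0,0,24],"gripper": 1.0},
    {"travel": [0.03,-0.1,0],"delta_rot": [0,0,30],"gripper": 1.0},
    {"travel": [0.03,-0.1,0],"delta_rot": [0,0,36],"gripper": 1.0},
    {"travel": [0.03,-0.1,0],"delta_rot": [0,0,42],"gripper": 1.0},
    {"travel": [0.03,-0.1,0],"delta_rot": [0,0,48],"gripper": 1.0},
    {"travel": [0.03,-0.1,0],"delta_rot": [0,0,54],"gripper": 1.0},
    {"travel": [0.03,-0.1,0],"delta_rot": [0,0,60],"gripper": 1.0},
    {"travel": [0.03,-0.1,0],"delta_rot": [0,0,60],"gripper": 1.0},
    {"travel": [0.03,-0.1,0],"delta_rot": [0,0,60],"gripper": 1.0},
  ],
)

```text
time: 32.65
eef_pos: [450.1, -191.3, 33.9]
orientation: [1.629, 2.681, 0.001]
force: [3.0, -0.3, 1.9]
gripper_width: 14.9
```

```bash
python3 - <<'E'
from h import *
s=bot.observe();Rt=R.from_rotvec(s['orientation']).as_matrix();print(s['time'],s['eef_pos'],s['force']@Rt,s['torque']@Rt,s['gripper_width'])
y=Rm.T@Rt[:,1];print("phi",np.degrees(np.arctan2(y[1],y[0])))
S=bot.capture("side");print(blobs(S,(100,130,40),(125,255,255),(355,172,400,200)),flagsum(S))
A=KNOB-[0,0,32]; print("expected blue at pointer",proj("side",A+Rm@[-39,0,0]),"60deg before",proj("side",A+Rm@(39*np.array([np.cos(np.radians(-120)),np.sin(np.radians(-120)),0]))))
E
```

```text
32.65 [ 450.141 -191.252   33.944] [-1.685  2.504 -1.857] [-0.625 -0.329  0.083] 14.854632112443882
phi 30.13978773585733
[([379, 182, 8, 7, 41], array([382.54, 185.22])), ([355, 191, 11, 9, 53], array([358.36, 196.43]))] [  4   7   4   4   5   2   0   0  41 219 262 189 203 192  88   0   0   0
   0   0]
expected blue at pointer [[383.414 183.425]] 60deg before [[381.392 177.758]]
```

The blue well moved by (+2.0, +5.9) px, against an expected (+2.0, +5.7) for one place. Releasing and lifting clear.

apply_moves(
  motion=[
    {"travel": [0,0,0],"delta_rot": [0,0,0],"gripper": 2.5},
    {"travel": [0,0,0],"delta_rot": [0,0,0],"gripper": 5.0},
    {"travel": [0,0,0],"delta_rot": [0,0,0],"gripper": 5.0},
    {"travel": [0,0,0],"delta_rot": [0,0,0],"gripper": 5.0},
    {"travel": [0,0,-3],"delta_rot": [0,0,0],"gripper": 5.0},
    {"travel": [0,0,-7],"delta_rot": [0,0,0],"gripper": 5.0},
    {"travel": [0,0,-11],"delta_rot": [0,0,0],"gripper": 5.0},
    {"travel": [0,0,-15],"delta_rot": [0,0,0],"gripper": 5.0},
    {"travel": [0,0,-16],"delta_rot": [0,0,0],"gripper": 5.0},
    {"travel": [0,0,-16],"delta_rot": [0,0,0],"gripper": 5.0},
    {"travel": [0,0,-16],"delta_rot": [0,0,0],"gripper": 5.0},
  ],
)

```text
time: 33.8
eef_pos: [448.3, -190.4, 192.2]
orientation: [1.634, 2.682, 0.0]
force: [-0.1, -0.4, -1.3]
gripper_width: 49.7
```

```bash
python3 - <<'E'
from h import *
s=bot.observe();print(s['time'],s['eef_pos'],s['force'],s['gripper_width'])
S=bot.capture("side");T=bot.capture("top");S0=cv2.imread("pics/side0.png")[...,::-1].copy();kt=KEY+16*Rf[:,2]
for n,im in(("start",S0),("now",S)):
    print(n,"blue",blobs(im,(100,130,40),(125,255,255),(370,172,400,192)),"jarlid",blobs(im,(100,130,40),(125,255,255),(360,150,390,170)),"bottle cap",blobs(im,(0,150,80),(4,255,255),(295,185,320,220)))
print(flagsum(S),wing(S,"side",kt,Rf,-60),wing(T,"top",kt,Rf,180))
E
```

```text
33.8 [ 448.286 -190.391  192.214] [-0.072 -0.436 -1.289] 49.65553976276394
start blue [([377, 177, 8, 6, 33], array([380.45, 179.09]))] jarlid [([366, 157, 16, 9, 106], array([374.26, 160.34]))] bottle cap [([303, 197, 8, 16, 82], array([306.16, 206.21]))]
now blue [([379, 182, 8, 7, 41], array([382.54, 185.22]))] jarlid [([366, 157, 16, 9, 111], array([374.48, 160.61]))] bottle cap [([303, 197, 8, 16, 80], array([306.21, 206.31]))]
[  4   6   4   4   8   2   0   1  41 219 256 190 194 183  82   0   0   0
   0   0] (np.float64(19.18885707623477), np.float64(0.48800937899552704)) (np.float64(15.973309438260898), np.float64(0.2127661870307224))
```

```bash
python3 -c "
from rig import bot; print(bot.finish_job()); print(bot.observe()['time'])"
```

```text
the job is handed in; nothing more can be done
None
the job is handed in; nothing more can be done
```

I wound the spring to its firm stop and turned the carousel one place clockwise by its knob. I then let go, lifted clear and handed the job in at about 34 s; no verdict was reported.

**What the last checks showed**
- **Spring:** with a square 100 N grip, the key stopped hard (3.4 N m) about 11–14° past where it rests. That is less than one tooth (22.5°), so it should be in its last tooth. It came back to the same rest angle (about 14–20° as read by the cameras) after all three releases from the stop.
- **Carousel:** the blue well moved (+2.1, +6.1) px in the side view, against (+2.0, +5.7) expected for one place. It did not shift when I let go.
- **Jar and bottle:** both are within 0.3 px of their starting places in the side view. I did not re-measure the label roll, but the arm never went near it.
- **Contact:** the force on the tool was about 1 N after lifting clear.

**What disagreed or is uncertain**
- **Finger position:** the pictures showed the fingertips about 35 mm behind the reported tool point, so I trusted the pictures. The key grip was shallow because of this, and the jaws slipped round the key in two of the winding tries. I misread those at first as the pawl skipping teeth.
- **Flag height:** the side view gives about 9–10 mm of rise from the start, but the flag was already about 2 mm up then. Pixel size limits this to roughly ±0.7 mm, so I could not confirm 11.2 mm directly; "fully wound" rests on the stop test.

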